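# Load the tin dispenser on the coffee table

## Robot

A 7-joint arm with a two-finger parallel gripper is mounted at the origin on the work surface. World frame = base frame: x ahead of the robot, y to its left, z up, the work surface at z = 0. Lengths are in m, angles in rad, forces in N, time in s.
With the tool pointing down it reaches from about 0.425 to 0.875 m from the base axis. Payload 4.7 kg.
Tool frame: the origin (TCP) lies on the mounting face of the last link; the fingertips stand 182 mm ahead of it and the grasp point (between the pads) lies 164 mm ahead of it; x points along the fingers, y is the direction in which the jaws open and shut, and the axes are right-handed (so a half turn about x gives the same grasp; the last joint's range is limited). The gripper opens to 87 mm and grips with 3 to 60 N. Pads are 19 mm wide; open, the fingers measure 117 mm over their backs; the gripper's body (75 mm by 190 mm) begins 51 mm behind the grasp point.
Start: joints at [-1.166, 0.321, -0.07, 1.45, 0.023, 1.371, -0.057], TCP at [0.248, 0.601, 0.405] pointing down, gripper open.
Joint ranges: [-2.86, 2.86], [-0.3, 2.09], [-1.38, 1.24], [0.06, 2.45], [-1.56, 4.7], [0.09, 2.05], [-2.69, 2.69]. Speed limits (rad/s): [2.57, 2.57, 3.14, 3.14, 3.14, 3.14, 3.14].

## Interface

Orientations are given as a rotation vector (axis times angle).
In Python, from bench import monitor, get_image, ctrl gives the robot as it stands.
- The arm moves only by the shell command python3 -m creep 'ROWS' [FORCE]. ROWS is JSON, a list of rows, each a list of 7 numbers: the shift along the tool's x, y, z in mm, then the turn, a rotation vector about the tool's x, y, z in rad, then the finger opening in mm, from 0 to 87. A call has 1 to 5 rows; each row shifts and turns the commanded pose from where the row before left it, along the tool's axes as they then stand; what a row does not reach is not made up. A row lasts 1/10 s, in which the tool goes at most 50 mm and 8.59 degrees, less where a joint would pass 70% of its speed; a pose out of reach is approached as far as the arm can. A call is refused whole if a number of a shift passes 50 or a number of a turn 0.15, either way. A call with a gripper value outside its range is refused whole. The fingers move at their own pace and stop on an object; FORCE is the grip in N (left out, the last holds). Time passes only in rows, so rows that do not move let the fingers close. It gives the time, the measured TCP pose, the force and the opening at its end, in the units of the state.
- monitor.get_state(): the state, without advancing time (a new reading comes with each control period).
- get_image(name): name is "scene" or "side" or "wrist"; returns a dict with "img" (480x640x3 uint8, red, green, blue), "mtx" (3x3 intrinsics, pixels), "view" (4x4, takes a point from world to camera coordinates). Camera axes: x right, y up, looking along -z (the intrinsics and any distortion apply to the point x, -y, -z); pixel columns grow to the right and rows downward; lengths in m; the calibration is good to about 2 mm. A picture is of the moment at which its call begins. There is no depth.
- ctrl.close_job(): hands the job in, once; it reports no verdict.
The state is a dict: "time": time; "joint_positions": joint angles; "qd": joint speeds; "joint_torque": joint torques, N m; "position": TCP position; "tool_rot": TCP orientation; "ft_force": force on the tool from outside, world axes, zero at the start; "torque": the same for the moment, N m; "grip_width": opening from 0.0 (shut) to 1.0 (fully open).
Only numpy, scipy, OpenCV 4.12 (cv2) and the standard library are available. Lean on these libraries where they do the work, as an engineer would, in place of code of your own. Each camera call takes 0.05 s, during which the arm holds its last target.

## Task

Push the tin dispenser's raised orange front gate fully down, then load the dispenser through the open mouth at its high end, one tin at a time: green first, then yellow, then red, so that they queue behind the gate and will come out in that order. Leave the blue tin lying in its tray, and do not move or tip the glasses, the coaster or the bowl.

Things in the scene. Friction and masses are not known exactly. Their poses are not given: they have to be found in the camera images.
- rack: Fixed dispenser, pale wood and steel, 355 long, 124 wide, about 150 high. Origin on the table under the chute; x runs uphill along the chute from gate (x = -150 mm) to back wall (+150), y across, z up. Two steel rails (10 wide, at y = +-36, gap between) slope 9 degrees down to -x, tops 45 above the table at the gate. Side walls 100 apart inside, 34 above the rails. A tin laid across rolls down.
- mouth (a point): Middle of the loading mouth: the centre of a tin lying there on the rails, axis along the rack's y (107 mm above the table); axes as the rack's. The mouth is open above from rack x = +10 to +145 mm, sides flared outward to 57 above the rails. Lower down a steel wire guard 58 above the rails covers the chute (x = -145 to +7): tins go in only at the mouth.
- place1 (a point): Where the centre of the first tin comes to rest, against the shut gate (under the guard); axes as the rack's.
- place2 (a point): Where the centre of the second tin comes to rest, 52 mm up the chute from place1.
- place3 (a point): Where the centre of the third tin comes to rest, 104 mm up the chute from place1.
- gate (a joint): Height by which the orange front gate is raised (m): 0 is fully down (shut), up to 0.07. It starts raised by 50 to 65 mm and stays where it is left by friction; pushing straight down on its black top with about 3 to 10 N moves it. While it is raised, tins roll out beneath it.
- gate_top (a point): Centre of the top face of the gate's flat black push pad (30 mm along the rack's x, 60 mm along its y, 12 thick); 130 mm above the table when the gate is shut, more by the gate's value when raised.
- tray: Fixed dark wooden tray 250 (x) by 240 (y), floor 8 mm thick, rim 14 high. Origin: centre of its underside. Pairs of light ribs along the tray's y make two cradles at x = +-57.5 mm, each with two tins end to end (y = about +-54); which tin lies where varies. Tins lie along the tray's y, centres 38 mm above the table, at least 12 mm between ends.
- green_tin: Closed green tin with brass rims, a cylinder 52 mm in diameter and 90 long, about 0.18 kg. Origin: its centre; y is its axis. Lies in the tray.
- yellow_tin: The same, yellow.
- red_tin: The same, red.
- blue_tin: The same, blue; stays in the tray.
- glass_a: Amber tea glass, 56 mm wide, 85 high, standing on the coaster nearer the robot. Origin: centre of its underside.
- glass_b: Green tea glass, 56 mm wide, 85 high, on the table between rack and tray. Origin: centre of its underside.
- coaster: Blue plastic coaster, 90 mm disc, 5 thick. Origin: centre of its underside.
- bowl: Empty blue ceramic pistachio bowl, 130 mm wide, 55 high, at the far side. Origin: centre of its underside.
Mind the look-alikes: they are no part of the job. What is shaped like the green_tin but purple is not meant.

How it is judged:
By the outcome, as a careful person would: the job done as asked, in the order asked, and still so for the second after the job is handed in, with the robot touching nothing.
It also fails if it takes over 72 s, if anything falls off the work surface, if the arm or the gripper's body presses on something with over 40 N, if the wrist force passes 120 N, or if a joint passes its speed limit or range.

## Working session

There is one attempt and no reset: what is moved stays moved. The work goes in short steps, Python scripts to look and compute and a shell command to move; the robot and the scene stay as the last step left them, time stands still between calls to the robot, and variables do not carry over. Pictures are saved under pics/ and viewed, and the job is handed in when it is done.

```bash
ls; mkdir -p pics; python3 - <<'E'
from bench import monitor,get_image
import cv2,numpy as np
print(monitor.get_state())
for n in ["scene","side","wrist"]:
    d=get_image(n); cv2.imwrite(f"pics/{n}0.png",d["img"][:,:,::-1]); print(n,d["mtx"],d["view"],[k for k in d])
E
```

```text
pics
{'time': 0.0, 'joint_positions': array([-1.16588679,  0.32182247, -0.07007473,  1.45168592,  0.02259309,
        1.37080385, -0.05691656]), 'qd': array([ 0.00048294, -0.00069214,  0.00100866,  0.00043911,  0.00104031,
       -0.00134191, -0.00033579]), 'joint_torque': array([-2.06433656e-04, -4.91289282e+01, -4.04192526e-01, -3.12523091e+01,
       -6.39458187e-02,  4.37100639e-02,  1.68855240e-04]), 'position': array([0.24756273, 0.60078176, 0.40365596]), 'tool_rot': array([ 0.3050867 ,  1.54924741, -0.30810641]), 'ft_force': array([ 0.18081631, -0.0096691 , -0.63113387]), 'torque': array([-0.01225565, -0.01501845,  0.01713508]), 'grip_width': 1.0026714359162074}
scene [[517.88445913   0.         326.76435717]
 [  0.         517.88445913 240.59565566]
 [  0.           0.           1.        ]] [[ 0.41746164  0.9086724   0.0063448  -0.16687946]
 [-0.78072974  0.35509213  0.51416987  0.38729489]
 [ 0.46495898 -0.21959977  0.85766491 -1.61468094]
 [ 0.          0.          0.          1.        ]] ['img', 'mtx', 'view']
side [[515.21263249   0.         319.87714113]
 [  0.         515.21263249 233.78823552]
 [  0.           0.           1.        ]] [[ 0.99888824 -0.04683534 -0.00535957 -0.54751962]
 [ 0.03507188  0.66236274  0.74836192 -0.07250276]
 [-0.0314998  -0.74771789  0.66326896 -1.19044326]
 [ 0.          0.          0.          1.        ]] ['img', 'mtx', 'view']
wrist [[346.90973677   0.         317.61638573]
 [  0.         346.90973677 243.21968999]
 [  0.           0.           1.        ]] [[ 0.38055125  0.92475819 -0.00174235 -0.64963762]
 [-0.88543244  0.36382323 -0.28920936  0.03565607]
 [-0.26681481  0.11160172  0.95726429 -0.39158344]
 [ 0.          0.          0.          1.        ]] ['img', 'mtx', 'view']
```

View pics/scene0.png

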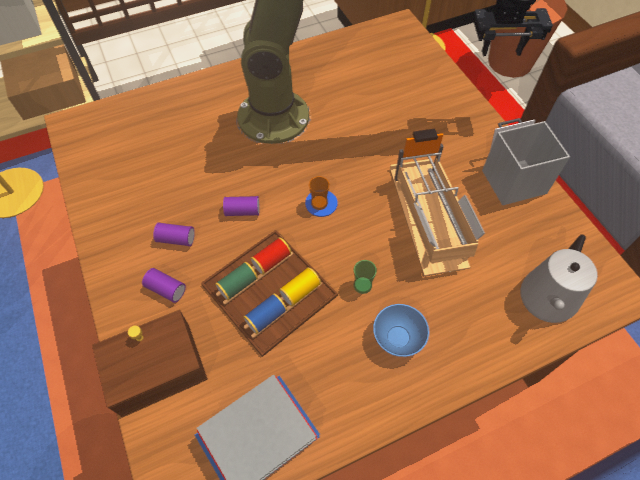

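View pics/side0.png

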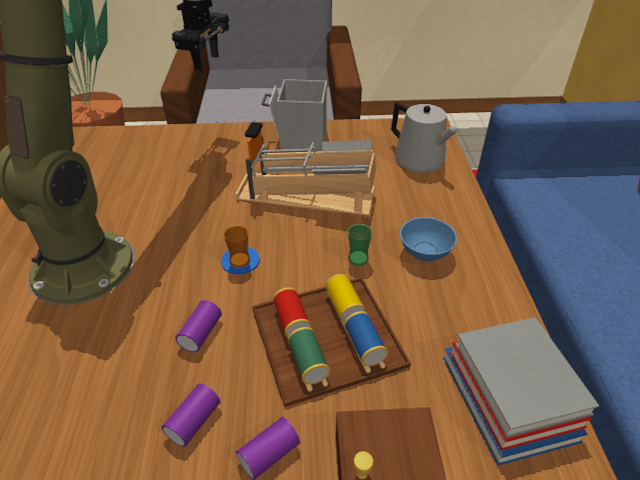

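View pics/wrist0.png

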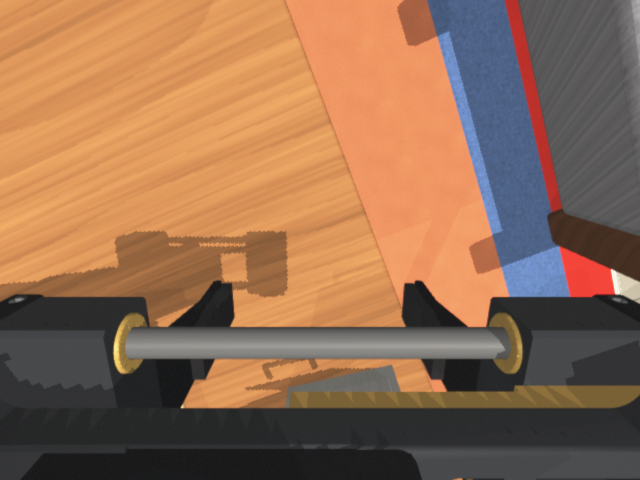

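```bash
python3 - <<'E'
import cv2
a=cv2.imread("pics/scene0.png"); b=cv2.imread("pics/side0.png")
def c(i,x0,y0,x1,y1,s,n): cv2.imwrite(n,cv2.resize(i[y0:y1,x0:x1],None,fx=s,fy=s,interpolation=cv2.INTER_CUBIC))
c(a,380,120,500,280,3.7,"pics/c_srack.png")
c(b,225,110,385,220,5,"pics/c_brack.png")
c(a,195,225,345,360,4.4,"pics/c_stray.png")
c(b,245,265,415,410,4.1,"pics/c_btray.png")
E
```

```text
(no output)
```

View pics/c_srack.png

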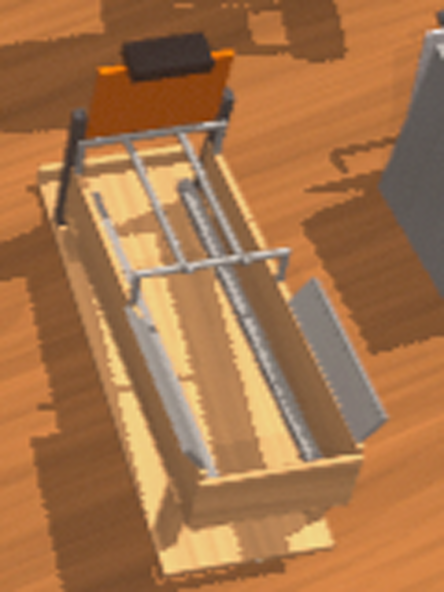

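View pics/c_brack.png

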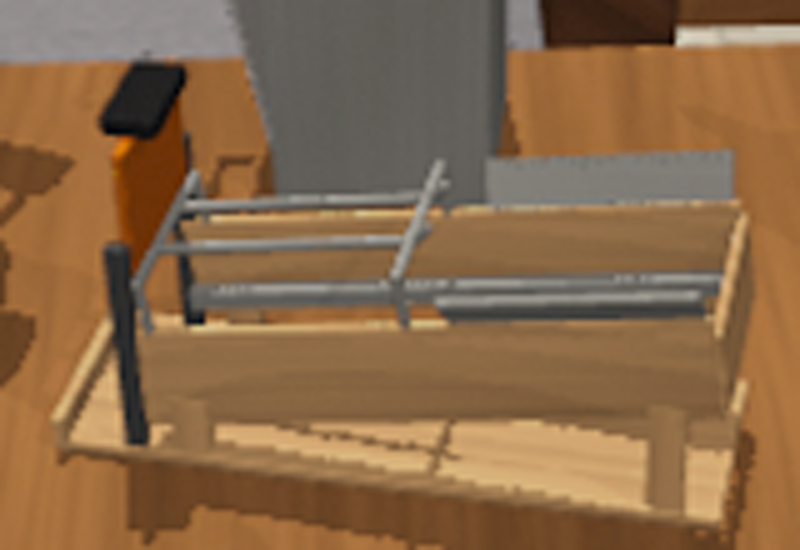

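View pics/c_stray.png

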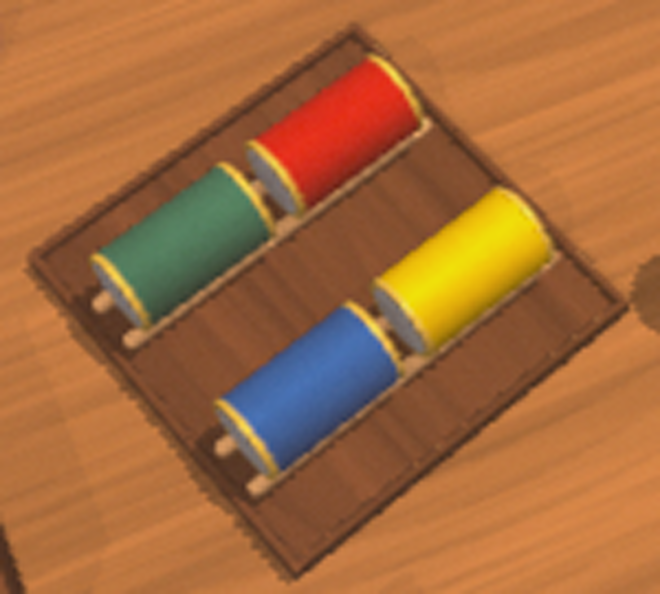

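View pics/c_btray.png

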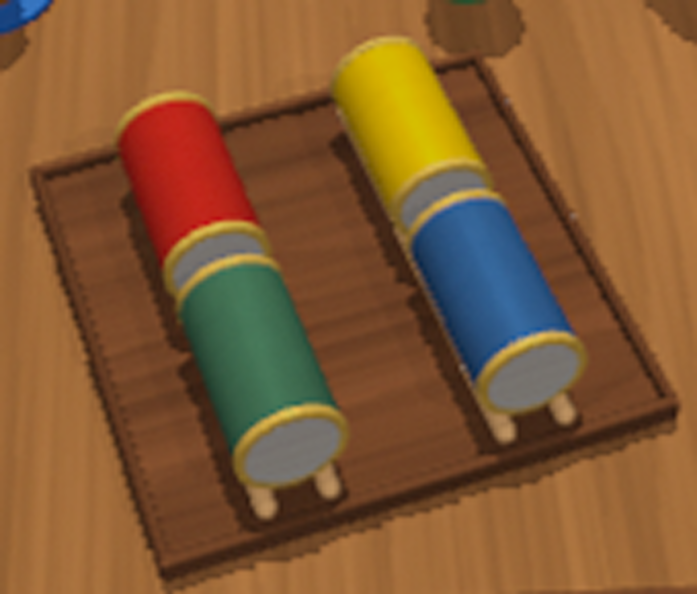

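```bash
cat > h.py <<'E'
import numpy as np,cv2
from scipy.optimize import least_squares
M={'scene':(np.array([[517.88445913,0,326.76435717],[0,517.88445913,240.59565566],[0,0,1]]),np.array([[0.41746164,0.9086724,0.0063448,-0.16687946],[-0.78072974,0.35509213,0.51416987,0.38729489],[0.46495898,-0.21959977,0.85766491,-1.61468094]])),
'side':(np.array([[515.21263249,0,319.87714113],[0,515.21263249,233.78823552],[0,0,1]]),np.array([[0.99888824,-0.04683534,-0.00535957,-0.54751962],[0.03507188,0.66236274,0.74836192,-0.07250276],[-0.0314998,-0.74771789,0.66326896,-1.19044326]]))}
def proj(c,P,KV=None):
    K,V=KV if KV else M[c]
    P=np.atleast_2d(P); q=P@V[:3,:3].T+V[:3,3]; q=q*[1,-1,-1]; p=q@K.T; return p[:,:2]/p[:,2:]
def ray(c,px,z):
    K,V=M[c]; d=np.linalg.inv(K)@[px[0],px[1],1]; d=d*[1,-1,-1]; d=V[:,:3].T@d; o=-V[:,:3].T@V[:,3]
    return o+d*(z-o[2])/d[2]
def tri(ps,pb):
    f=lambda P:np.r_[proj('scene',P)[0]-ps,proj('side',P)[0]-pb]
    r=least_squares(f,[.6,0,.05]); return r.x,np.sqrt(np.mean(r.fun**2))
E
python3 - <<'E'
from h import *
np.set_printoptions(precision=4,suppress=True)
S=lambda p:np.array(p)/3.7+[380,120]; B=lambda p:np.array(p)/5+[225,110]
pts={'A':((37,178),(55,455)),'B':((165,573),(725,525)),'C':((332,547),(745,392)),'E-':((135,272),(400,283)),'E+':((288,255),(440,165)),'F':((193,490),(718,325)),'G':((363,457),(742,205)),'H-':((80,143),(137,290)),'H+':((225,127),(193,178)),
'p--':((123,42),(103,112)),'p-+':((207,34),(137,63)),'p++':((213,64),(187,68)),'p+-':((137,76),(155,120))}
for k,(s,b) in pts.items(): print(k,*tri(S(s),B(b)))
S=lambda p:np.array(p)/4.4+[195,225]; B=lambda p:np.array(p)/4.1+[245,265]
for s,b in [((33,257),(165,568)),((355,28),(33,172)),((628,303),(480,62)),((293,572),(677,403))]: print('tray',tri(S(s),B(b)),ray('scene',S(s),.014)[:2],ray('side',B(b),.014)[:2])
E
```

```text
A [ 0.3318  0.2349 -0.0061] 0.8935688273120792
B [0.6811 0.1461 0.0029] 0.902395933512161
C [ 0.708   0.2677 -0.0046] 0.5296581026359422
E- [0.5188 0.1935 0.1254] 0.9728163117265618
E+ [0.5449 0.3006 0.1232] 0.02626277377031224
F [0.6755 0.1483 0.1208] 0.8438228742933449
G [0.7002 0.2621 0.1169] 0.2635590354448542
H- [0.3867 0.2274 0.1022] 0.619643036621781
H+ [0.4124 0.3358 0.0983] 0.04224126074667869
p-- [0.3774 0.2539 0.1888] 0.35002346738613843
p-+ [0.3898 0.3159 0.1809] 0.46518988456526594
p++ [0.4164 0.3044 0.1832] 0.27388193375028147
p+- [0.4035 0.251  0.184 ] 0.043070554419128784
tray (array([ 0.468 , -0.3777,  0.005 ]), np.float64(0.33988251204225345)) [ 0.4717 -0.3766] [ 0.469  -0.3835]
tray (array([ 0.3999, -0.1511,  0.0059]), np.float64(0.0721711922001735)) [ 0.4045 -0.1522] [ 0.4011 -0.1582]
tray (array([ 0.6366, -0.0794,  0.0015]), np.float64(0.9354945431138197)) [ 0.6387 -0.0799] [ 0.6366 -0.0936]
tray (array([ 0.7048, -0.3081,  0.0087]), np.float64(0.06441313570945047)) [ 0.7065 -0.3081] [ 0.7037 -0.3118]
```

```bash
cat >> h.py <<'E'
from scipy.spatial.transform import Rotation as Ro
np.set_printoptions(precision=4,suppress=True)
def need(p=None,yaw=None,s=None):
    """tool-frame shift (mm) & turn to reach world TCP p with jaw dir at yaw deg (mod 180), tool down.
    Gives turn first, then the shift in the axes AFTER the turn."""
    from bench import monitor
    s=s or monitor.get_state(); R=Ro.from_rotvec(s['tool_rot']); A=R.as_matrix()
    cur=np.degrees(np.arctan2(A[1,1],A[0,1]))
    print('t',round(s['time'],2),'p',s['position'],'grasp',s['position']+.164*A[:,0],'x',A[:,0],'jawyaw',round(cur,2),'F',s['ft_force'],'w',round(s['grip_width'],3),'q',s['joint_positions'])
    T=R
    if yaw is not None:
        d=(yaw-cur+90)%180-90; yy=np.radians(cur+d)
        y=np.array([np.cos(yy),np.sin(yy),0]); x=np.array([0,0,-1.]); z=np.cross(x,y)
        T=Ro.from_matrix(np.c_[x,y,z]); print('turn',(R.inv()*T).as_rotvec())
    if p is not None: print('shift',T.inv().apply(np.array(p)-s['position'])*1000)
E
python3 - <<'E'
from h import *
need([.397,.281,.42],-14.5)
from bench import get_image,monitor
s=monitor.get_state(); R=Ro.from_rotvec(s['tool_rot']).as_matrix()
V=get_image('wrist')['view']; c=-V[:3,:3].T@V[:3,3]; print(R.T@(c-s['position']), V[:3,:3]@R)
E
```

```text
t 0.15 p [0.2475 0.6009 0.4039] grasp [0.2474 0.6006 0.2399] x [-0.0005 -0.0014 -1.    ] jawyaw 67.62 F [-0.3187  0.1505 -0.4044] w 0.997 q [-1.1659  0.3217 -0.0701  1.4514  0.0226  1.3708 -0.0569]
turn [1.4332 0.0012 0.0012]
shift [-16.1093 224.8012 272.2467]
[ 0.0197  0.0005 -0.0794] [[-0.      1.     -0.0003]
 [ 0.2891 -0.0003 -0.9573]
 [-0.9573 -0.0001 -0.2891]]
```

```bash
python3 -m creep '[[-20,0,0,-0.14,0,0,0],[0,0,0,0,0,0,0]]' 20; python3 -c "
from h import *
need([.397,.281,.44],75.5)"
```

```text
time: 0.4
position: [0.2478, 0.6014, 0.427]
tool_rot: [0.199, 1.561, -0.193]
ft_force: [0.1, 0.5, 0.6]
grip_width: 0.895
t 0.4 p [0.2478 0.6014 0.427 ] grasp [0.248 0.602 0.263] x [ 0.0013  0.0037 -1.    ] jawyaw 75.67 F [0.0859 0.4688 0.5684] w 0.895 q [-1.1519  0.3126 -0.0884  1.4176  0.0275  1.4086  0.0803]
turn [ 0.0029  0.0004 -0.0039]
shift [ -12.9992 -272.871   224.7253]
```

```bash
python3 -m creep '[[-2,-34,28,0,0,0,0],[-2,-34,28,0,0,0,0],[-2,-34,28,0,0,0,0],[-2,-34,28,0,0,0,0],[-2,-34,-10,0,0,0,0]]'; python3 -m creep '[[0,-34,-10,0,0,0,0],[0,-34,-10,0,0,0,0],[0,-34,-10,0,0,0,0],[0,0,0,0,0,0,0]]'; python3 -c "
from h import *
from bench import get_image
d=get_image('wrist'); cv2.imwrite('pics/w1.png',d['img'][:,:,::-1]); np.savez('w1.npz',K=d['mtx'],V=d['view'])
need([.397,.281,.40],75.5)"
```

```text
time: 0.9
position: [0.309, 0.4069, 0.434]
tool_rot: [0.206, 1.558, -0.208]
ft_force: [0.1, -1.0, 0.6]
grip_width: 0.449
time: 1.3
position: [0.2485, 0.3167, 0.4345]
tool_rot: [0.2, 1.562, -0.2]
ft_force: [-0.2, 0.5, 0.3]
grip_width: 0.08
t 1.35 p [0.2493 0.3183 0.4348] grasp [0.2494 0.3186 0.2708] x [ 0.0009  0.0015 -1.    ] jawyaw 75.44 F [-0.0766  0.7966 -0.3281] w 0.053 q [-0.9619 -0.2215 -0.0086  1.9579 -0.002   1.4034  0.3467]
turn [-0.0011  0.0005 -0.0016]
shift [ 34.7948   0.8297 152.3403]
```

View pics/w1.png

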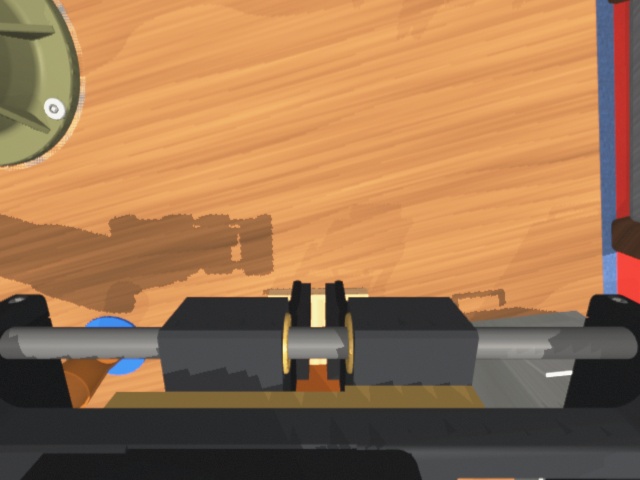

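```bash
python3 -m creep '[[-10,0,45,0,0,0,0],[-10,0,45,0,0,0,0],[-10,0,45,0,0,0,0],[-10,0,45,0,0,0,0],[0,0,40,0,0,0,0]]'; python3 -m creep '[[0,0,0,0,0,0,0],[0,0,0,0,0,0,0]]'; python3 -c "
from h import *
from bench import get_image
d=get_image('wrist'); cv2.imwrite('pics/w2.png',d['img'][:,:,::-1]); np.savez('w2.npz',K=d['mtx'],V=d['view'])
need([.397,.281,.40],75.5)"
```

```text
time: 1.85
position: [0.466, 0.2651, 0.4757]
tool_rot: [0.2, 1.559, -0.198]
ft_force: [0.2, 0.4, 0.3]
grip_width: 0.006
time: 2.05
position: [0.4641, 0.2654, 0.4736]
tool_rot: [0.198, 1.562, -0.2]
ft_force: [-0.8, 0.9, -0.4]
grip_width: 0.006
t 2.1 p [0.4631 0.2661 0.4738] grasp [0.4629 0.266  0.3098] x [-0.0012 -0.0005 -1.    ] jawyaw 75.6 F [ 0.2425  0.036  -0.1743] w 0.009 q [-0.8034  0.0444  0.2415  1.6383 -0.0108  1.4614  0.7584]
turn [ 0.0017 -0.001   0.0008]
shift [ 73.8172  -2.077  -67.6916]
```

View pics/w2.png

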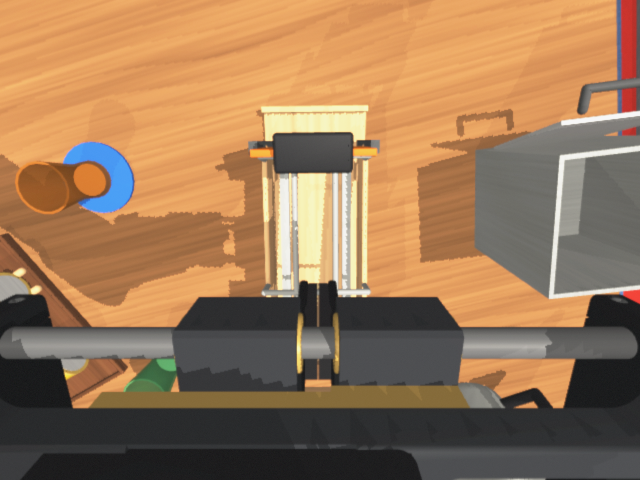

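```bash
python3 - <<'E'
from h import *
w=np.load('w2.npz'); K,V=w['K'],w['V'][:3]
M['w']=(K,V)
print('cam',-V[:,:3].T@V[:,3])
im=cv2.imread('pics/w2.png'); cv2.imwrite('pics/w2c.png',cv2.resize(im[95:305,235:395],None,fx=2.8,fy=2.8,interpolation=cv2.INTER_CUBIC)[:600])
# pad top
for z in (.180,.185,.19,.195):
    c=[ray('w',p,z)[:2] for p in [(274,134),(353,134),(352,173),(273,173)]]
    print(z,np.linalg.norm(c[1]-c[0]),np.linalg.norm(c[3]-c[2]),np.linalg.norm(c[3]-c[0]),np.mean(c,0),np.degrees(np.arctan2(*(c[1]-c[0])[::-1])))
for p in [(262,107),(368,107)]: print(ray('w',p,.0),ray('w',p,.01))
E
```

```text
cam [0.3874 0.2858 0.4539]
0.18 0.059499831396043375 0.061399410753631915 0.028975990322757664 [0.3971 0.2792] 75.47448613527796
0.185 0.05841363884574277 0.06027854064377347 0.028447022356165138 [0.397  0.2794] 75.47448613527796
0.19 0.05732744629544218 0.059157670533915005 0.027918054389572625 [0.3968 0.2795] 75.47448613527791
0.195 0.05624125374514156 0.058036800424056546 0.027389086422980102 [0.3966 0.2796] 75.47448613527796
[0.3343 0.2287 0.    ] [0.3354 0.23   0.01  ]
[0.3668 0.3541 0.    ] [0.3672 0.3526 0.01  ]
```

View pics/w2c.png

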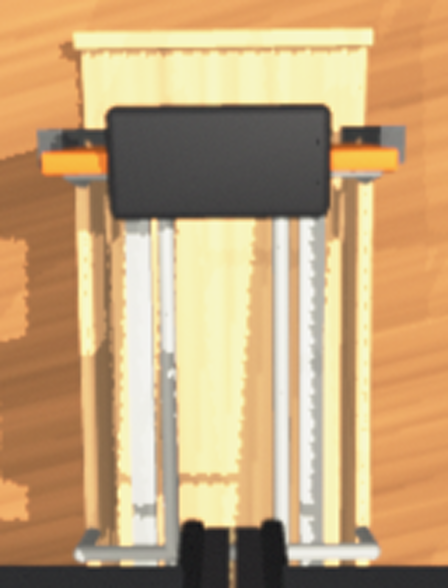

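```bash
python3 - <<'E'
from h import *
w=np.load('w2.npz'); M['w']=(w['K'],w['V'][:3])
u=np.array([np.cos(np.radians(-14.5)),np.sin(np.radians(-14.5))]); v=np.array([-u[1],u[0]]); o=np.array([.397,.2794])
C=lambda p:np.array(p)/2.8+[235,95]
for n,p,z in [('E-',(82,552),.126),('E+',(375,550),.126),('E-',(82,552),.120),('E+',(375,550),.12),('gate-',(42,160),.17),('gate+',(397,158),.17)]:
    q=ray('w',C(p),z)[:2]-o; print(n,q@u,q@v)
S=lambda p:np.array(p)/3.7+[380,120]; B=lambda p:np.array(p)/5+[225,110]
for n,s,b,z in [('E-',(135,272),(400,283),.126),('E+',(288,255),(440,165),.126),('H-',(80,143),(137,290),.102),('H+',(225,127),(193,178),.102),('F',(193,490),(718,325),.127),('G',(363,457),(742,205),.127),('A',(37,178),(55,455),0),('B',(165,573),(725,525),0),('C',(332,547),(745,392),0)]:
    for c,p in(('scene',S(s)),('side',B(b))):
        q=ray(c,p,z)[:2]-o; print(n,c,q@u,q@v)
E
```

```text
E- 0.14056878042535317 -0.05171176979596815
E+ 0.13973890079327114 0.05613348112199163
E- 0.14334013454671327 -0.05272810685441323
E+ 0.1424950691769831 0.0570905744548096
gate- -0.0007289606591689993 -0.05016261095781053
gate+ -0.0012385005896755812 0.05023239320006919
E- scene 0.13570311347345818 -0.051381099095262624
E- side 0.14292599222709604 -0.05702850528110158
E+ scene 0.13986825124517316 0.05625654675249479
E+ side 0.13879719710587088 0.05326999212521313
H- scene -8.889677834422704e-05 -0.05196625922051226
H- side 0.005280460044108977 -0.05494631948597205
H+ scene 0.003484186734508381 0.056890753094065424
H+ side 0.002917155919636156 0.052544760094216464
F scene 0.308693665683774 -0.06058110012887063
F side 0.30075216974186375 -0.0631034893555768
G scene 0.3040573203513619 0.05426362626127823
G side 0.29839916376681264 0.0444106110674774
A scene -0.05202516750606355 -0.05987124468285138
A side -0.045295917444724304 -0.0698554368057286
B scene 0.30365271126391596 -0.05549362992044696
B side 0.31091672322992636 -0.05738170722473708
C scene 0.3042130160919203 0.0656025996614066
C side 0.3063731967184977 0.05818443686110711
```

```bash
python3 -m creep '[[30,-1,-34,0,0,0,0],[35,-1,-34,0,0,0,0],[0,0,0,0,0,0,0]]'; python3 -c "
from h import *
need([.397,.2794,.37],75.5)"
```

```text
time: 2.4
position: [0.3895, 0.2811, 0.4028]
tool_rot: [0.184, 1.574, -0.198]
ft_force: [0.3, -0.4, -0.3]
grip_width: 0.008
t 2.4 p [0.3895 0.2811 0.4028] grasp [0.3875 0.2799 0.2388] x [-0.0122 -0.0073 -0.9999] jawyaw 76.07 F [ 0.2635 -0.3792 -0.315 ] w 0.008 q [-0.8606 -0.0383  0.1768  1.8598  0.0049  1.3335  0.6425]
turn [ 0.0099 -0.01    0.0101]
shift [32.8098  0.2531  7.728 ]
```

```bash
python3 -m creep '[[0,0,0,0,0,0,0]]'; python3 -c "
from h import *
need([.397,.2794,.37],75.5)"
```

```text
time: 2.5
position: [0.3948, 0.2809, 0.409]
tool_rot: [0.194, 1.563, -0.195]
ft_force: [0.2, 0.8, 0.7]
grip_width: 0.003
t 2.5 p [0.3948 0.2809 0.409 ] grasp [0.3946 0.2808 0.245 ] x [-0.001  -0.0007 -1.    ] jawyaw 75.83 F [0.2178 0.7867 0.6551] w 0.003 q [-0.8586 -0.0379  0.1812  1.847   0.007   1.3331  0.6442]
turn [ 0.0057 -0.0007  0.0009]
shift [38.9995 -0.8777  2.5061]
```

```bash
python3 -m creep '[[25,-1,2,0,0,0,0],[12,0,0,0,0,0,0],[10,0,0,0,0,0,0],[10,0,0,0,0,0,0],[10,0,0,0,0,0,0]]';python3 -m creep '[[10,0,0,0,0,0,0],[8,0,0,0,0,0,0],[6,0,0,0,0,0,0],[3,0,0,0,0,0,0],[0,0,0,0,0,0,0]]'; python3 -c "
from h import *
need([.397,.2794,.312],75.5)"
```

```text
time: 3.0
position: [0.3989, 0.2787, 0.3431]
tool_rot: [0.198, 1.56, -0.196]
ft_force: [0.8, -1.4, 2.9]
grip_width: 0.007
time: 3.5
position: [0.3979, 0.2785, 0.3151]
tool_rot: [0.196, 1.563, -0.198]
ft_force: [-0.3, 0.4, -0.6]
grip_width: 0.007
t 3.5 p [0.3979 0.2785 0.3151] grasp [0.3976 0.2784 0.1511] x [-0.0016 -0.0007 -1.    ] jawyaw 75.63 F [-0.2749  0.3996 -0.5582] w 0.007 q [-0.85    0.0365  0.189   1.9683 -0.008   1.1391  0.6624]
turn [ 0.0024 -0.0013  0.0011]
shift [ 3.0962  0.6585 -1.0903]
```

```bash
python3 -m creep '[[2,0,0,0,0,0,0],[2,0,0,0,0,0,0]]';python3 -m creep '[[2,0,0,0,0,0,0],[0,0,0,0,0,0,0]]'; python3 -c "
from h import *
from bench import get_image
need([.397,.2794,.312],75.5)
for n in ('scene','side'):
    d=get_image(n); cv2.imwrite(f'pics/{n}3.png',d['img'][:,:,::-1])
d=cv2.imread('pics/side3.png')[80:220,225:385]; cv2.imwrite('pics/side3c.png',cv2.resize(d,None,fx=4,fy=4))
"
```

```text
time: 3.7
position: [0.3979, 0.2785, 0.3125]
tool_rot: [0.196, 1.563, -0.197]
ft_force: [-5.4, -4.2, 18.4]
grip_width: 0.002
time: 3.9
position: [0.3979, 0.2784, 0.3124]
tool_rot: [0.197, 1.563, -0.197]
ft_force: [-6.3, -5.7, 19.6]
grip_width: 0.003
t 3.9 p [0.3979 0.2784 0.3124] grasp [0.3977 0.2785 0.1484] x [-0.0015  0.0001 -1.    ] jawyaw 75.64 F [-6.3434 -5.738  19.587 ] w 0.003 q [-0.8496  0.039   0.1892  1.9715 -0.0092  1.1329  0.6635]
turn [ 0.0024 -0.0015  0.0003]
shift [ 0.4296  0.6955 -1.1405]
```

View pics/side3c.png

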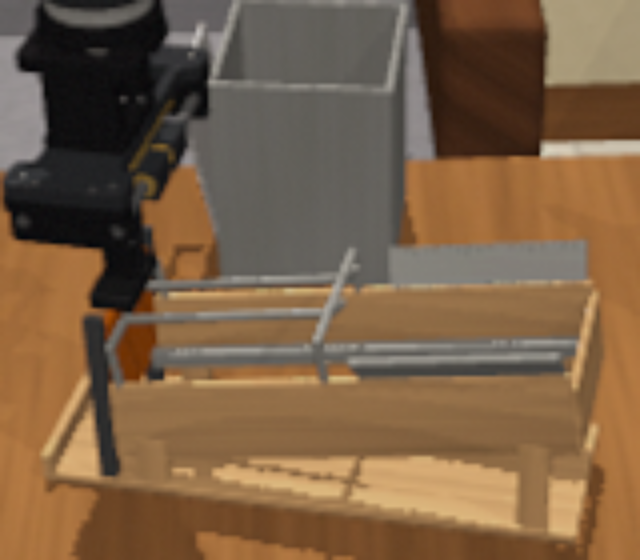

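```bash
python3 -m creep '[[-20,0,0,0,0,0,0],[-40,0,0,0,0,0,0],[-40,0,0,0.147,0,0,40],[-40,0,0,0.147,0,0,70],[-20,0,0,0.147,0,0,70]]';python3 -m creep '[[0,0,0,0.147,0,0,70],[0,0,0,0.147,0,0,70],[0,0,0,0.147,0,0,70],[0,0,0,0.148,0,0,70],[0,0,0,0,0,0,70]]'; python3 -c "
from h import *
need([.567,-.279,.5],16.5)
"
```

```text
time: 4.5
position: [0.3983, 0.2787, 0.4732]
tool_rot: [0.549, 1.499, -0.543]
ft_force: [-0.2, -0.4, -0.4]
grip_width: 0.196
time: 5.0
position: [0.398, 0.2785, 0.4693]
tool_rot: [0.992, 1.333, -0.994]
ft_force: [-0.7, 0.1, 0.2]
grip_width: 0.65
t 5.0 p [0.398  0.2785 0.4693] grasp [0.3978 0.2785 0.3053] x [-0.0011 -0.0004 -1.    ] jawyaw 16.61 F [-0.7031  0.1074  0.1982] w 0.65 q [-0.834  -0.0584  0.1616  1.7469  0.0091  1.4534 -0.3838]
turn [0.0019 0.0001 0.0011]
shift [-30.7465   3.6905 582.568 ]
```

```bash
python3 -m creep '[[-6,0,44,0,0,0,70],[-6,0,48,0,0,0,70],[-6,0,48,0,0,0,70],[-6,0,48,0,0,0,70],[-6,0,48,0,0,0,70]]';python3 -m creep '[[0,0,48,0,0,0,70],[0,0,48,0,0,0,70],[0,0,48,0,0,0,70],[0,0,48,0,0,0,70],[0,0,48,0,0,0,70]]'; python3 -m creep '[[0,2,48,0,0,0,70],[0,2,48,0,0,0,70],[0,0,0,0,0,0,70],[0,0,0,0,0,0,70],[0,0,0,0,0,0,70]]'; python3 -c "
from h import *
from bench import get_image
need([.567,-.279,.5],16.5)
d=get_image('wrist'); cv2.imwrite('pics/w4.png',d['img'][:,:,::-1]); np.savez('w4.npz',K=d['mtx'],V=d['view'])
"
```

```text
time: 5.5
position: [0.4657, 0.0505, 0.4999]
tool_rot: [0.99, 1.335, -0.989]
ft_force: [0.8, 0.4, -0.0]
grip_width: 0.802
time: 6.0
position: [0.5345, -0.1792, 0.4998]
tool_rot: [0.99, 1.334, -0.988]
ft_force: [0.1, 0.2, -0.3]
grip_width: 0.803
time: 6.5
position: [0.5659, -0.2671, 0.4995]
tool_rot: [0.991, 1.335, -0.99]
ft_force: [0.8, 0.2, -0.4]
grip_width: 0.806
t 6.5 p [ 0.5659 -0.2671  0.4995] grasp [ 0.5659 -0.2669  0.3355] x [-0.0002  0.0015 -1.    ] jawyaw 16.81 F [ 0.7973  0.2035 -0.4365] w 0.806 q [-0.2181  0.2975  0.7958  1.3853 -0.2122  1.5465  0.8541]
turn [ 0.0054 -0.0015 -0.0002]
shift [-0.4743 -2.3435 11.6764]
```

View pics/w4.png

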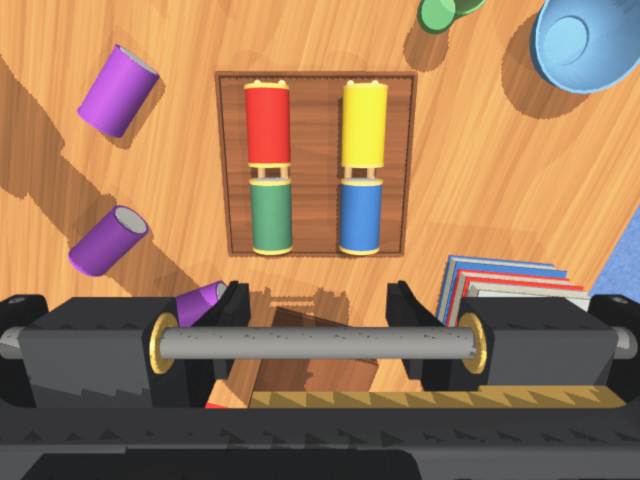

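```bash
cat >> h.py <<'E'
def cyl(x,y,yaw,z=.038,r=.026,L=.09,n=60):
    t=np.linspace(0,2*np.pi,n); ax=np.array([-np.sin(yaw),np.cos(yaw),0]); e=np.array([np.cos(yaw),np.sin(yaw),0])
    ring=r*(np.cos(t)[:,None]*e+np.sin(t)[:,None]*[0,0,1]); c=np.array([x,y,z])
    return np.r_[c+ring+ax*L/2,c+ring-ax*L/2]
E
python3 - <<'E'
from h import *
w=np.load('w4.npz'); M['w']=(w['K'],w['V'][:3])
px=np.array([(217,73),(416,73),(404,256),(229,256)])
L=np.array([(-.125,.12),(.125,.12),(.125,-.12),(-.125,-.12)])
def f(a):
    c,s=np.cos(a[2]),np.sin(a[2]); P=np.c_[L@np.array([[c,s],[-s,c]])+a[:2],np.full(4,.014)]
    return (proj('w',P)-px).ravel()
r=least_squares(f,[.55,-.23,.28]); print(r.x,np.degrees(r.x[2]),r.fun)
hsv=cv2.cvtColor(cv2.imread('pics/w4.png'),cv2.COLOR_BGR2HSV)
im=cv2.imread('pics/w4.png')
rg={'red':[(0,180,90),(6,255,255),(.482,-.1955)],'green':[(60,60,40),(90,255,255),(.5127,-.299)],'yellow':[(25,200,150),(32,255,255),(.592,-.163)],'blue':[(100,130,80),(115,255,255),(.623,-.266)]}
for n,(lo,hi,g) in rg.items():
    m=cv2.inRange(hsv,lo,hi); m[:70]=0;m[262:]=0;m[:,:225]=0;m[:,410:]=0
    m=cv2.morphologyEx(m,cv2.MORPH_OPEN,np.ones((3,3)))
    ys,xs=np.nonzero(m); print(n,xs.min(),xs.max(),ys.min(),ys.max(),len(xs))
    # coloured band only: fit lateral using silhouettes; full length by colour band ~ L 0.082
    def cost(a,full=False):
        pm=np.zeros(m.shape,np.uint8); h=cv2.convexHull((proj('w',cyl(a[0],a[1],r.x[2],L=a[2]))*16).astype(np.int32)); cv2.fillConvexPoly(pm,h,255,shift=4,lineType=cv2.LINE_8)
        return np.count_nonzero(pm!=m)
    from scipy.optimize import minimize
    b=minimize(cost,[*g,.083],method='Nelder-Mead',options=dict(initial_simplex=[[*g,.083],[g[0]+.01,g[1],.083],[g[0],g[1]+.01,.083],[*g,.078]],xatol=1e-5,fatol=.1))
    rel=b.x[:2]-r.x[:2]; c,s=np.cos(r.x[2]),np.sin(r.x[2])
    print(n,b.x,b.fun,'local',rel@[c,s],rel@[-s,c])
    h=cv2.convexHull(proj('w',cyl(b.x[0],b.x[1],r.x[2],L=.09)).astype(np.int32)); cv2.polylines(im,[h],True,(255,255,255),1)
cv2.imwrite('pics/w4o.png',cv2.resize(im[60:270,200:430],None,fx=2.8,fy=2.8))
E
```

```text
[ 0.5541 -0.2306  0.2934] 16.808924150047094 [-2.8955 -1.1377  2.8133 -1.0044  0.5741  1.7962 -0.4728  1.7762]
red 245 289 88 162 3160
red [ 0.4823 -0.1942  0.0798] 139.0 local -0.05826136800529146 0.05565003800388391
green 251 290 185 249 2423
green [ 0.5142 -0.2998  0.073 ] 191.0 local -0.058267305195523776 -0.054704803189134635Traceback (most recent call last):
  File "<stdin>", line 15, in <module>
    return umr_minimum(a, axis, None, out, keepdims, initial, where)
ValueError: zero-size array to reduction operation minimum which has no identity
```

```bash
python3 -c "
from h import *
need([.5142,-.2998,.206],16.8)
"
```

```text
t 6.55 p [ 0.5659 -0.2667  0.4999] grasp [ 0.566  -0.2665  0.3359] x [ 0.0006  0.0016 -1.    ] jawyaw 16.84 F [ 0.5032  0.2939 -0.3405] w 0.804 q [-0.2188  0.2965  0.7956  1.3854 -0.2121  1.5464  0.8538]
turn [ 0.0007 -0.0014 -0.0011]
shift [293.9079 -59.084   16.6918]
```

```bash
python3 -m creep '[[40,-29,8,0,0,0,70],[40,-30,9,0,0,0,70],[40,0,0,0,0,0,70],[40,0,0,0,0,0,70],[40,0,0,0,0,0,70]]';python3 -m creep '[[34,0,0,0,0,0,70],[0,0,0,0,0,0,70],[0,0,0,0,0,0,70]]'; python3 -c "
from h import *
from bench import get_image
need([.5142,-.2998,.206],16.8)
d=get_image('wrist'); cv2.imwrite('pics/w5.png',d['img'][:,:,::-1])
"
```

```text
time: 7.05
position: [0.5147, -0.2993, 0.3]
tool_rot: [0.993, 1.332, -0.987]
ft_force: [0.7, -0.2, -0.0]
grip_width: 0.802
time: 7.35
position: [0.515, -0.3002, 0.2675]
tool_rot: [0.992, 1.333, -0.99]
ft_force: [0.5, -1.8, -0.2]
grip_width: 0.812
t 7.35 p [ 0.515  -0.3002  0.2675] grasp [ 0.5152 -0.3001  0.1035] x [ 0.0009  0.0006 -1.    ] jawyaw 16.76 F [ 0.469  -1.7544 -0.1567] w 0.812 q [-0.1446  0.3853  0.7644  1.7729 -0.297   1.1017  1.0117]
turn [-0.0008 -0.0003 -0.001 ]
shift [61.482  -0.6803 -0.6381]
```

View pics/w5.png

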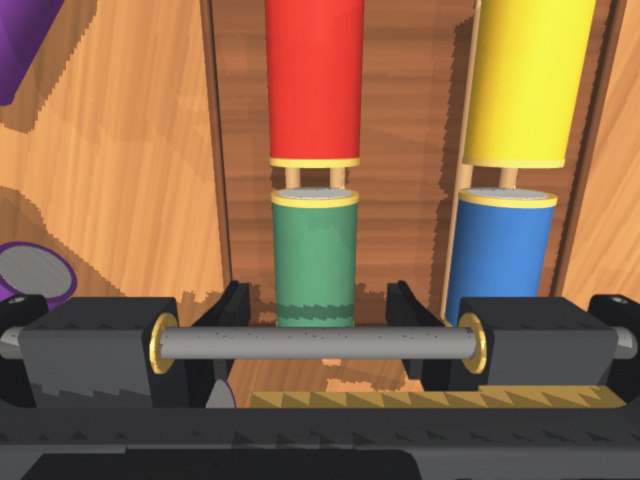

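```bash
python3 -m creep '[[30,-1,-1,0,0,0,70],[25,0,0,0,0,0,70],[6,0,0,0,0,0,70],[0,0,0,0,0,0,70],[0,0,0,0,0,0,44]]' 25;python3 -m creep '[[0,0,0,0,0,0,44],[0,0,0,0,0,0,44],[0,0,0,0,0,0,44],[0,0,0,0,0,0,44],[0,0,0,0,0,0,44]]'; python3 -c "
from h import *
need([.5142,-.2998,.206],16.8)
"
```

```text
time: 7.9
position: [0.5142, -0.3012, 0.2076]
tool_rot: [0.993, 1.329, -0.992]
ft_force: [0.7, 0.1, -0.2]
grip_width: 0.77
time: 8.4
position: [0.5135, -0.3011, 0.2065]
tool_rot: [0.993, 1.331, -0.992]
ft_force: [-1.0, 1.0, 6.6]
grip_width: 0.592
t 8.4 p [ 0.5135 -0.3011  0.2065] grasp [ 0.5137 -0.3011  0.0425] x [ 0.0012 -0.0003 -1.    ] jawyaw 16.61 F [-1.0333  0.9849  6.5955] w 0.592 q [-0.1077  0.4613  0.7275  1.8197 -0.361   0.9959  1.0574]
turn [-0.0033  0.0007 -0.0011]
shift [ 0.536   1.0581 -1.0208]
```

```bash
python3 -m creep '[[-15,0,0,0,0,0,44],[-40,0,0,0,0,0,44],[-45,0,0,0.1,0,0,44],[-45,0,0,0.14,0,0,44],[-45,0,0,0.14,0,0,44]]';python3 -m creep '[[-25,0,0,0.14,0,0,44],[0,0,0,0.025,0,0,44],[0,0,0,0,0,0,44]]'; python3 -c "
from h import *
need([.6071,.2251,.42],-14.5)
"
```

```text
time: 8.9
position: [0.5126, -0.3007, 0.3978]
tool_rot: [1.28, 1.162, -1.279]
ft_force: [1.5, 0.2, -2.0]
grip_width: 0.592
time: 9.2
position: [0.513, -0.3005, 0.4206]
tool_rot: [1.394, 1.078, -1.393]
ft_force: [-0.6, 0.3, -2.8]
grip_width: 0.591
t 9.2 p [ 0.513  -0.3005  0.4206] grasp [ 0.5131 -0.3004  0.2566] x [ 0.0006  0.0003 -1.    ] jawyaw -14.53 F [-0.6408  0.3236 -2.762 ] w 0.591 q [-0.2836  0.267   0.9259  1.6    -0.217   1.3827  0.4124]
turn [-0.0006 -0.0005 -0.0005]
shift [   0.6495  -40.5352 -532.4038]
```

```bash
python3 -m creep '[[0,-3,-40,0,0,0,44],[0,-3,-45,0,0,0,44],[0,-3,-45,0,0,0,44],[0,-3,-45,0,0,0,44],[0,-3,-45,0,0,0,44]]';python3 -m creep '[[0,-3,-45,0,0,0,44],[0,-3,-45,0,0,0,44],[0,-3,-45,0,0,0,44],[0,-3,-45,0,0,0,44],[0,-3,-45,0,0,0,44]]';python3 -m creep '[[0,-3,-45,0,0,0,44],[0,-4,-30,0,0,0,44],[0,-3,-12,0,0,0,44],[0,0,0,0,0,0,44],[0,0,0,0,0,0,44]]'; python3 -c "
from h import *
from bench import get_image
need([.6071,.2251,.2755],-14.5)
for n in ('wrist','side'):
  d=get_image(n); cv2.imwrite(f'pics/{n}6.png',d['img'][:,:,::-1]); np.savez(n+'6.npz',K=d['mtx'],V=d['view'])
"
```

```text
time: 9.7
position: [0.5535, -0.0819, 0.4186]
tool_rot: [1.392, 1.081, -1.396]
ft_force: [0.9, -1.1, -0.4]
grip_width: 0.592
time: 10.2
position: [0.5959, 0.1394, 0.4183]
tool_rot: [1.391, 1.08, -1.396]
ft_force: [1.5, -0.7, -1.1]
grip_width: 0.595
time: 10.7
position: [0.6087, 0.2221, 0.4196]
tool_rot: [1.393, 1.076, -1.398]
ft_force: [-0.3, -0.2, -1.9]
grip_width: 0.586
t 10.7 p [0.6087 0.2221 0.4196] grasp [0.6085 0.2217 0.2556] x [-0.0013 -0.0023 -1.    ] jawyaw -14.7 F [-0.2587 -0.2158 -1.9259] w 0.586 q [-0.8883  0.3522  0.6487  1.4555 -0.211   1.4067 -0.4911]
turn [-0.0035  0.0025  0.0007]
shift [144.0935  -2.3307  -2.5104]
```

View pics/wrist6.png

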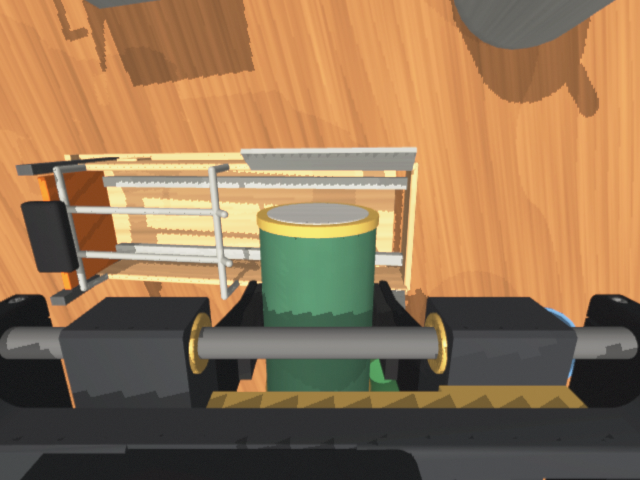

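View pics/side6.png

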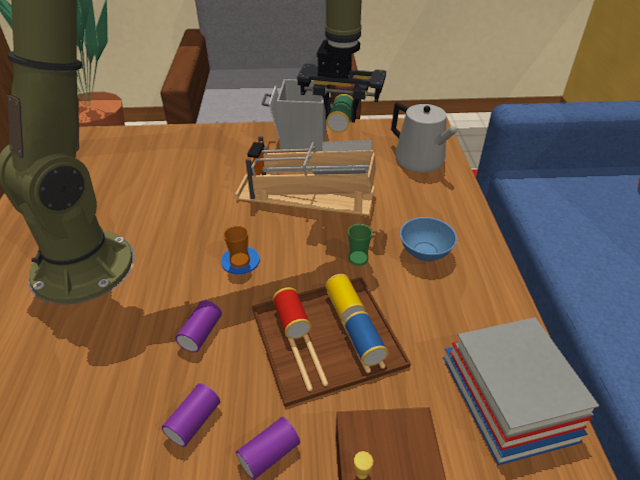

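```bash
python3 - <<'E'
from h import *
im=cv2.imread('pics/wrist6.png'); cv2.imwrite('pics/w6c.png',cv2.resize(im[140:310,15:275],None,fx=3,fy=3,interpolation=cv2.INTER_CUBIC)); cv2.imwrite('pics/w6d.png',cv2.resize(im[140:310,205:435],None,fx=3.4,fy=3.4,interpolation=cv2.INTER_CUBIC))
E
```

```text
(no output)
```

View pics/w6c.png

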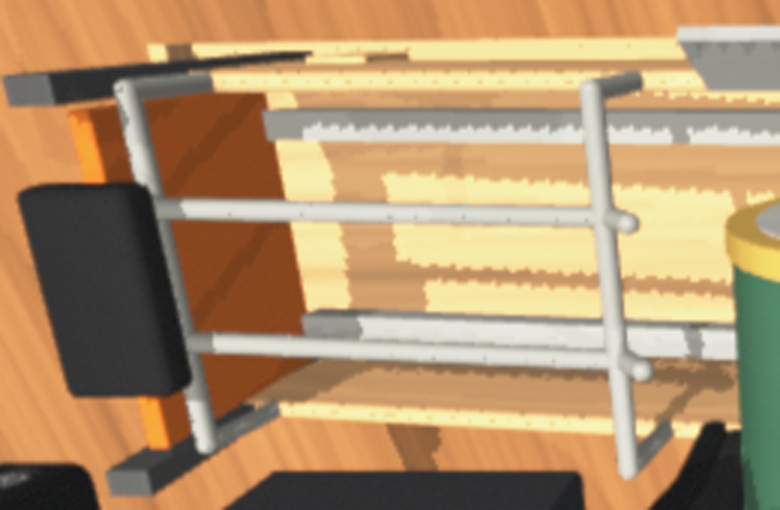

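View pics/w6d.png

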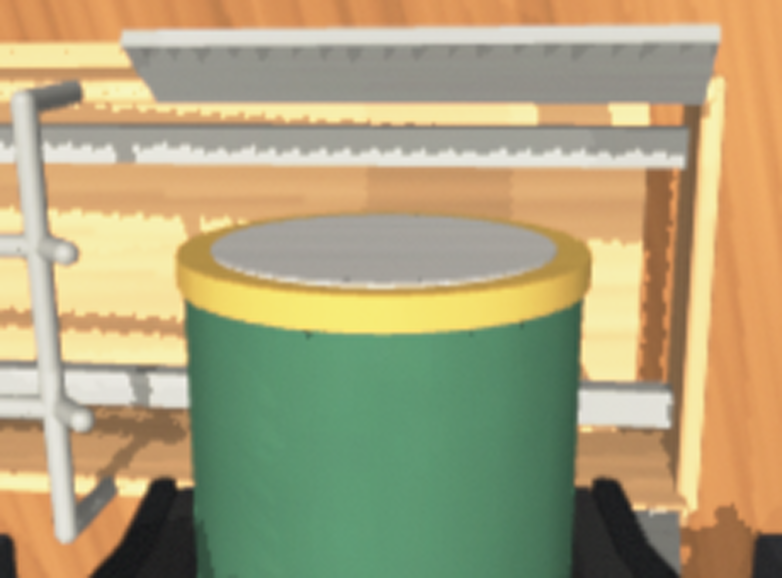

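```bash
python3 - <<'E'
from h import *
w=np.load('wrist6.npz'); M['w']=(w['K'],w['V'][:3])
D=lambda p:np.array(p)/3.4+[205,140]; C=lambda p:np.array(p)/3+[15,140]
def rel(px,zf,yaw=-14.5,o=(.397,.2794),x0=-.140):
    # iterate z from rack x
    u=np.array([np.cos(np.radians(yaw)),np.sin(np.radians(yaw))]); v=np.array([-u[1],u[0]])
    x=0.
    for _ in range(10):
        q=ray('w',px,.045+(x+.15)*.1584+zf)[:2]-o; x=q@u+x0
    return np.round([x*1000,q@v*1000],1)
for n,p,z in [('hr c-300',C((300,125)),0),('hr d300',D((300,147)),0),('hr d640',D((640,148)),0),('lr c400',C((400,332)),0),('lr d100',D((100,385)),0),('lr d625',D((625,407)),0),
 ('wall inner hi',D((707,90)),.034),('wall inner lo',D((682,490)),.034),('wall out hi',D((722,85)),.034),('wall outlo',D((700,505)),.034),('E+',D((25,100)),.055),('E-',D((67,535)),.055),('H+',C((125,87)),.055),('H-',C((205,440)),.055)]: print(n,rel(p,z))
for p in [C((20,192)),C((137,185)),C((188,383)),C((72,395))]:
    print('pad',(ray('w',p,.130)[:2]))
E
```

```text
hr c-300 [-123.5   35.9]
hr d300 [57.1 37.3]
hr d640 [146.2  38.5]
lr c400 [-98.6 -35.7]
lr d100 [ -4.6 -33.8]
lr d625 [146.3 -32.7]
wall inner hi [153.   55.9]
wall inner lo [154.2 -42.2]
wall out hi [156.1  57. ]
wall outlo [158.8 -46. ]
E+ [-2.8 53.9]
E- [ -2.  -55.8]
H+ [-140.5   52.8]
H- [-139.4  -55. ]
pad [0.3915 0.31  ]
pad [0.422  0.3039]
pad [0.4101 0.2499]
pad [0.3774 0.2548]
```

```bash
python3 -c "
from h import *
need([.610,.2243,.300],-14.3)"; python3 -m creep '[[40,-1,-1,-0.004,0,0,44],[40,0,-1,0,0,0,44],[30,0,-1,0,0,0,44],[10,0,0,0,0,0,44],[0,0,0,0,0,0,44]]'; python3 -c "
from h import *
from bench import get_image
need([.610,.2243,.3],-14.3)
for n in ('wrist','scene','side'):
  d=get_image(n); cv2.imwrite(f'pics/{n}7.png',d['img'][:,:,::-1]); np.savez(n+'7.npz',K=d['mtx'],V=d['view'])
a=cv2.imread('pics/scene7.png');cv2.imwrite('pics/scene7c.png',cv2.resize(a[120:280,380:500],None,fx=3.7,fy=3.7,interpolation=cv2.INTER_CUBIC))
"
```

```text
t 10.8 p [0.609  0.2212 0.4205] grasp [0.609  0.221  0.2565] x [-0.    -0.001 -1.   ] jawyaw -14.82 F [-0.5474 -1.5681 -1.186 ] w 0.596 q [-0.8875  0.3511  0.6495  1.4551 -0.2115  1.4067 -0.4916]
turn [-0.009   0.0009 -0.0002]
shift [120.5164   0.194   -3.2593]
time: 11.3
position: [0.6083, 0.2259, 0.2995]
tool_rot: [1.391, 1.079, -1.395]
ft_force: [0.4, 0.5, -0.5]
grip_width: 0.591
t 11.3 p [0.6083 0.2259 0.2995] grasp [0.6079 0.2257 0.1355] x [-0.0021 -0.0014 -1.    ] jawyaw -14.48 F [ 0.3637  0.5226 -0.5372] w 0.591 q [-0.8733  0.4351  0.6169  1.6007 -0.2647  1.1932 -0.4543]
turn [-0.0032  0.0018  0.0017]
shift [-0.4603  2.087   1.1185]
```

View pics/wrist7.png

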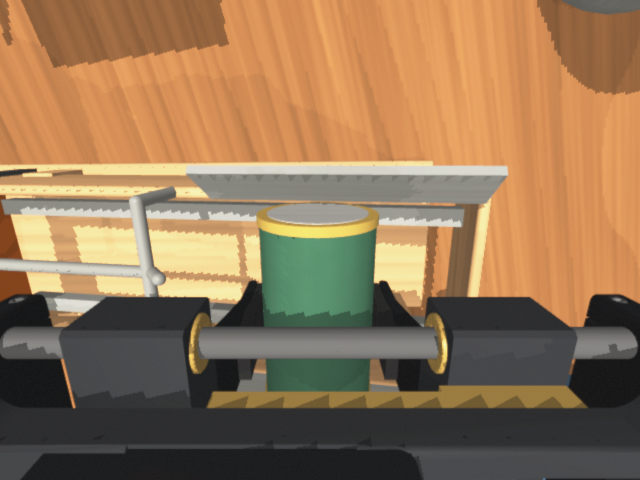

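View pics/scene7c.png

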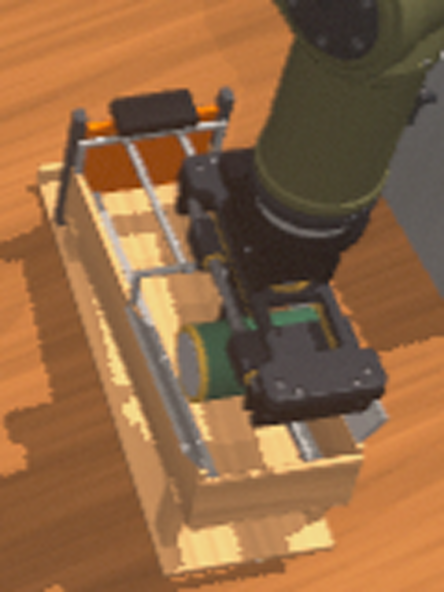

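```bash
python3 - <<'E'
from h import *
im=cv2.imread('pics/wrist7.png'); cv2.imwrite('pics/w7c.png',cv2.resize(im[155:305,240:500],None,fx=3,fy=3,interpolation=cv2.INTER_CUBIC)); cv2.imwrite('pics/w7d.png',cv2.resize(im[155:305,0:260],None,fx=3,fy=3,interpolation=cv2.INTER_CUBIC))
w=np.load('wrist7.npz');V=w['V'][:3]; print(-V[:,:3].T@V[:,3])
E
```

```text
[0.6282 0.3032 0.2797]
```

View pics/w7c.png

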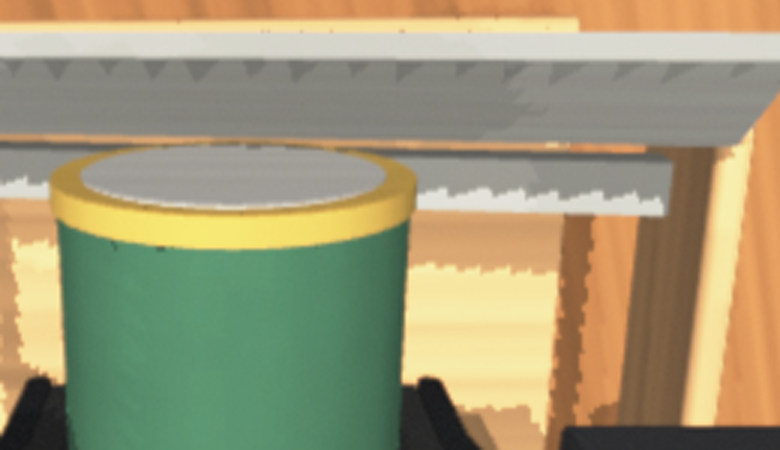

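View pics/w7d.png

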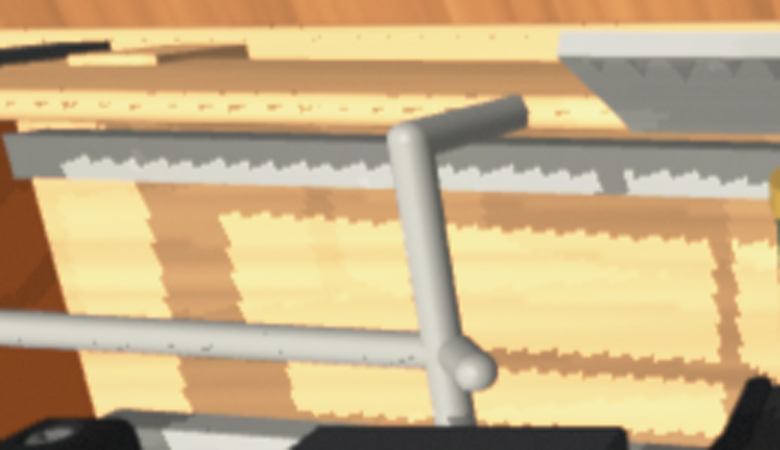

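```bash
cat > r7.py <<'E'
from h import *
w=np.load('wrist7.npz'); M['w']=(w['K'],w['V'][:3])
C=lambda p:np.array(p)/3+[240,155]; D=lambda p:np.array(p)/3+[0,155]
o=np.array((.397,.2794)); x0=-.1435
def rel(px,zf=None,z=None,yaw=-14.5):
    u=np.array([np.cos(np.radians(yaw)),np.sin(np.radians(yaw))]); v=np.array([-u[1],u[0]]); x=0.
    for _ in range(20):
        q=ray('w',px,z if z else .045+(x+.15)*.1584+zf)[:2]-o; x=q@u+x0
    return np.round([x*1000,q@v*1000],1)
for p in [D((100,181)),D((400,189)),D((700,197)),C((450,209)),C((650,216))]: print('rail inner edge',rel(p,0))
for p in [D((100,132)),D((300,136)),D((700,145)),C((450,153)),C((650,157))]: print('rail outer edge',rel(p,0))
for p in [C((50,135)),C((500,143)),C((700,145))]: print('flare hinge',rel(p,.034))
for p in [C((20,33)),C((780,33))]: print('flare top',rel(p,.057))
print('tin end',rel(C((234,181)),z=.131), 'grasp', (np.array([.6079,.2257])-o))
E
python3 r7.py
```

```text
rail inner edge [-117.8   30.8]
rail inner edge [-44.2  31.6]
rail inner edge [22.6 32.4]
rail inner edge [115.5  33.6]
rail inner edge [151.4  33.7]
rail outer edge [-114.8   42. ]
rail outer edge [-65.7  42.5]
rail outer edge [23.4 43.1]
rail outer edge [114.9  44.3]
rail outer edge [150.2  44.7]
flare hinge [44.2 51.6]
flare hinge [115.3  52.4]
flare hinge [144.1  52.9]
flare top [44.8 69.8]
flare top [141.9  71. ]
tin end [74.4 48.5] grasp [ 0.2109 -0.0537]
```

```bash
python3 -m creep '[[0,1,1.5,-0.01,0,0,44],[8,0,0,0,0,0,44],[8,0,0,0,0,0,44],[6,0,0,0,0,0,44],[0,0,0,0,0,0,44]]'; python3 -c "
from h import *
from bench import get_image
need([.610,.2243,.275],-13.9)
d=get_image('wrist'); cv2.imwrite('pics/w8.png',d['img'][:,:,::-1])
"
```

```text
time: 11.95
position: [0.6085, 0.2257, 0.2768]
tool_rot: [1.382, 1.086, -1.387]
ft_force: [-0.1, -0.7, -1.2]
grip_width: 0.593
t 11.95 p [0.6085 0.2257 0.2768] grasp [0.6081 0.2255 0.1128] x [-0.0024 -0.0012 -1.    ] jawyaw -13.8 F [-0.1407 -0.7332 -1.2184] w 0.593 q [-0.8646  0.4564  0.6065  1.6213 -0.2779  1.1543 -0.4329]
turn [0.0018 0.0017 0.0021]
shift [1.7749 1.8422 1.0065]
```

View pics/w8.png

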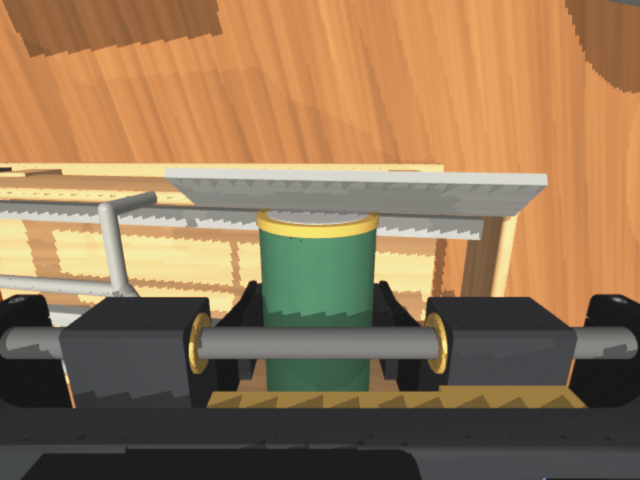

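```bash
python3 -m creep '[[1.5,0,0,0,0,0,50],[0,0,0,0,0,0,58],[0,0,0,0,0,0,66],[0,0,0,0,0,0,70],[0,0,0,0,0,0,70]]'; python3 -c "
from h import *
from bench import get_image
need()
d=get_image('wrist'); cv2.imwrite('pics/w9.png',d['img'][:,:,::-1])
"
```

```text
time: 12.5
position: [0.6092, 0.2257, 0.2773]
tool_rot: [1.385, 1.085, -1.384]
ft_force: [0.0, -0.8, 0.4]
grip_width: 0.788
t 12.5 p [0.6092 0.2257 0.2773] grasp [0.6093 0.2258 0.1133] x [ 0.0006  0.0004 -1.    ] jawyaw -13.81 F [ 0.0013 -0.8313  0.4049] w 0.788 q [-0.8643  0.4561  0.6068  1.6206 -0.2787  1.152  -0.4323]
```

View pics/w9.png

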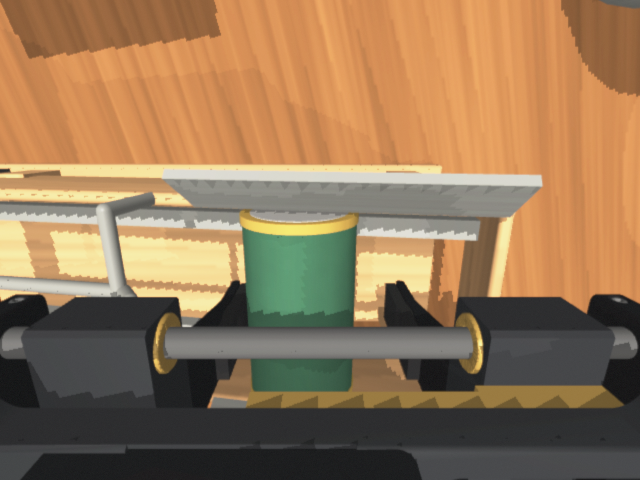

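```bash
python3 -m creep '[[-10,0,0,0,0,0,72],[-20,0,0,0,0,0,72],[-35,0,0,0,0,0,72],[-40,0,0,0,0,0,72],[-30,0,0,0,0,0,72]]'; python3 -c "
from h import *
from bench import get_image
need()
for n in ('wrist','side','scene'):
  d=get_image(n); cv2.imwrite(f'pics/{n}10.png',d['img'][:,:,::-1])
"
```

```text
time: 13.05
position: [0.6093, 0.2253, 0.4156]
tool_rot: [1.387, 1.084, -1.382]
ft_force: [0.7, -0.5, -0.3]
grip_width: 0.828
t 13.05 p [0.6093 0.2253 0.4156] grasp [0.6098 0.2256 0.2516] x [ 0.003   0.0014 -1.    ] jawyaw -13.83 F [ 0.7132 -0.5245 -0.3093] w 0.828 q [-0.8887  0.3551  0.6444  1.4594 -0.2143  1.3947 -0.4789]
```

View pics/wrist10.png

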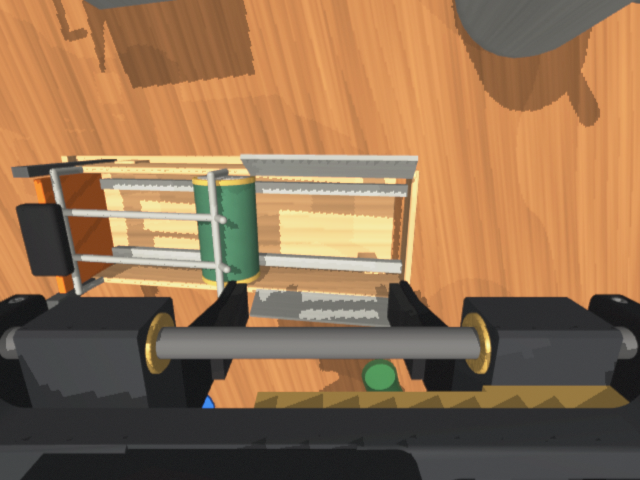

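```bash
python3 - <<'E'
from h import *
from scipy.optimize import minimize
w=np.load('w4.npz'); M['w']=(w['K'],w['V'][:3])
im=cv2.imread('pics/w4.png'); hsv=cv2.cvtColor(im,cv2.COLOR_BGR2HSV)
print(hsv[120,365],hsv[215,360])
m=cv2.inRange(hsv,(24,150,120),(34,255,255)); m[:82]=0;m[168:]=0;m[:,:335]=0;m[:,395:]=0
ys,xs=np.nonzero(m); print(xs.min(),xs.max(),ys.min(),ys.max(),len(xs))
g=(.593,-.161)
def cost(a):
    pm=np.zeros(m.shape,np.uint8); h=cv2.convexHull((proj('w',cyl(a[0],a[1],.2934))*16).astype(np.int32)); cv2.fillConvexPoly(pm,h,255,shift=4); return np.count_nonzero(pm!=m)
b=minimize(cost,g,method='Nelder-Mead',options=dict(initial_simplex=[g,[g[0]+.01,g[1]],[g[0],g[1]+.01]],xatol=1e-5)); print(b.x,b.fun)
print('glass_b',ray('scene',(364,287),0),ray('side',(359,262),0), tri(np.array([365,266.]),np.array([359,230.])))
need([*b.x,.42],16.8)
E
```

```text
[ 30 171 247] [106 159 225]
344 386 88 163 2964
[ 0.5942 -0.1652] 710.0
glass_b [ 0.6433 -0.0079  0.    ] [ 0.6378 -0.023   0.    ] (array([ 0.6331, -0.0075,  0.0879]), np.float64(1.012333841719506))
t 13.2 p [0.6098 0.2253 0.4156] grasp [0.6107 0.2258 0.2516] x [ 0.0054  0.0027 -1.    ] jawyaw -13.82 F [-0.3643 -0.1879 -0.0617] w 0.827 q [-0.8885  0.3549  0.6444  1.4596 -0.2149  1.392  -0.4784]
turn [-0.5345 -0.0026 -0.0056]
shift [  -4.3948 -127.8291  369.3392]
```

```bash
python3 -m creep '[[-5,0,0,-0.134,0,0,72],[0,0,0,-0.134,0,0,72],[0,0,0,-0.134,0,0,72],[0,0,0,-0.134,0,0,72],[0,-16,45,0,0,0,72]]';python3 -m creep '[[0,-16,46,0,0,0,72],[0,-16,46,0,0,0,72],[0,-16,46,0,0,0,72],[0,-16,46,0,0,0,72],[0,-16,46,0,0,0,72]]';python3 -m creep '[[10,-16,46,0,0,0,72],[20,-15,44,0,0,0,72],[30,0,0,0,0,0,72],[0,0,0,0,0,0,72],[0,0,0,0,0,0,72]]'; python3 -c "
from h import *
from bench import get_image
need([.5933,-.1608,.206],16.8)
for n in ('wrist','side'):
  d=get_image(n); cv2.imwrite(f'pics/{n}11.png',d['img'][:,:,::-1])
"
```

```text
time: 13.7
position: [0.6056, 0.186, 0.4148]
tool_rot: [0.979, 1.345, -0.977]
ft_force: [1.0, 0.4, -0.2]
grip_width: 0.827
time: 14.2
position: [0.5964, -0.0672, 0.4162]
tool_rot: [0.989, 1.336, -0.99]
ft_force: [0.2, -0.1, 0.2]
grip_width: 0.826
time: 14.7
position: [0.5938, -0.1586, 0.3565]
tool_rot: [0.988, 1.337, -0.989]
ft_force: [-0.7, 0.0, 0.5]
grip_width: 0.829
t 14.7 p [ 0.5938 -0.1586  0.3565] grasp [ 0.5935 -0.1584  0.1925] x [-0.002   0.0011 -1.    ] jawyaw 16.98 F [-0.744   0.0126  0.488 ] w 0.829 q [-0.3778  0.3277  0.734   1.6311 -0.2279  1.273   0.6939]
turn [ 0.0032 -0.0016  0.0016]
shift [150.532   -1.1088   1.9462]
```

View pics/wrist11.png

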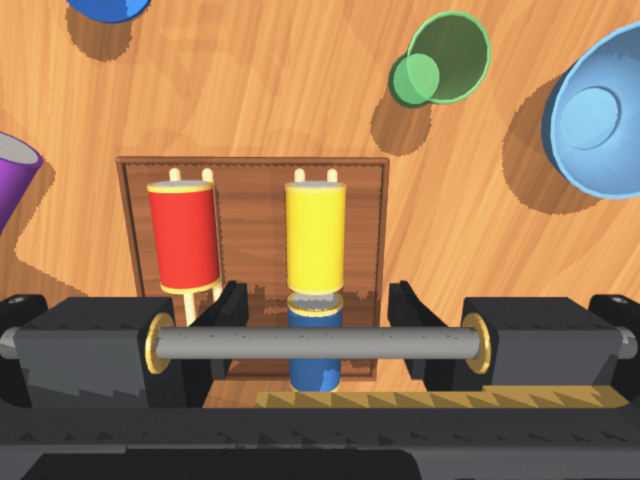

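View pics/side11.png

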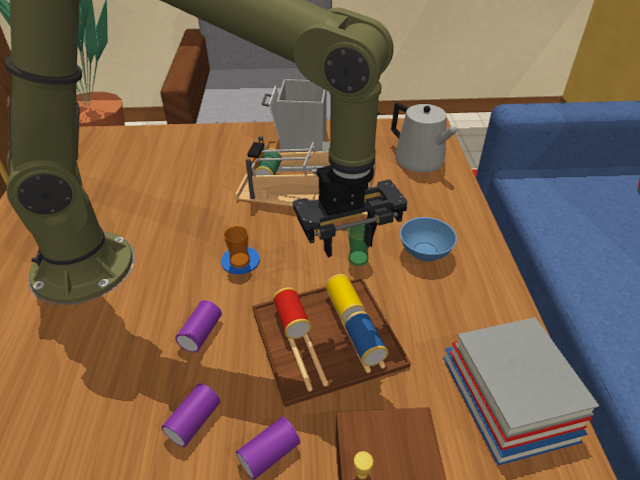

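```bash
python3 -m creep '[[30,-0.5,1,0.003,0,0,72],[30,-0.5,1,0,0,0,72],[30,0,0,0,0,0,72],[0,0,0,0,0,0,72],[0,0,0,0,0,0,72]]'; python3 -c "
from h import *
from bench import get_image
need([.5933,-.1608,.206],16.8)
d=get_image('wrist'); im=d['img'][:,:,::-1].copy(); M['w']=(d['mtx'],d['view'][:3])
for L in (.09,):
  h=cv2.convexHull(proj('w',cyl(.5933,-.1608,.2934)).astype(np.int32)); cv2.polylines(im,[h],True,(255,0,255),1)
cv2.imwrite('pics/w12.png',im)
"
```

```text
time: 15.3
position: [0.5941, -0.1612, 0.2685]
tool_rot: [0.99, 1.333, -0.989]
ft_force: [0.6, -0.2, 0.3]
grip_width: 0.828
t 15.3 p [ 0.5941 -0.1612  0.2685] grasp [ 0.5943 -0.1612  0.1045] x [ 0.0012 -0.     -1.    ] jawyaw 16.83 F [ 0.5998 -0.2312  0.32  ] w 0.828 q [-0.3444  0.4133  0.7039  1.7211 -0.2942  1.1143  0.7428]
turn [ 0.0006  0.0004 -0.0011]
shift [62.4854 -0.6911 -0.6399]
```

View pics/w12.png

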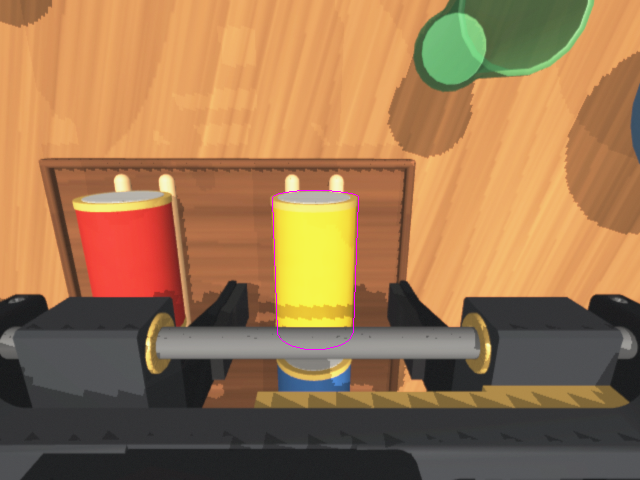

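```bash
python3 -m creep '[[30,-0.5,-0.5,0,0,0,72],[25,0,0,0,0,0,72],[7,0,0,0,0,0,72],[0,0,0,0,0,0,72],[0,0,0,0,0,0,44]]' 25;python3 -m creep '[[0,0,0,0,0,0,44],[0,0,0,0,0,0,44],[0,0,0,0,0,0,44],[0,0,0,0,0,0,44],[0,0,0,0,0,0,44]]'; python3 -c "
from h import *
need([.5933,-.1608,.206],16.8)
"
```

```text
time: 15.85
position: [0.5937, -0.1621, 0.2072]
tool_rot: [0.992, 1.331, -0.99]
ft_force: [0.6, -0.3, 0.1]
grip_width: 0.792
time: 16.35
position: [0.5923, -0.1625, 0.2062]
tool_rot: [0.992, 1.334, -0.992]
ft_force: [-4.2, -0.2, 6.2]
grip_width: 0.595
t 16.35 p [ 0.5923 -0.1625  0.2062] grasp [ 0.5921 -0.1625  0.0422] x [-0.0008  0.0001 -1.    ] jawyaw 16.71 F [-4.24   -0.1824  6.1779] w 0.595 q [-0.3127  0.4864  0.6708  1.7689 -0.3501  1.0095  0.7829]
turn [-0.0016 -0.0003  0.0008]
shift [ 0.1923  1.4506 -1.299 ]
```

```bash
python3 -m creep '[[-15,0,0,0,0,0,44],[-40,0,0,0,0,0,44],[-45,0,0,0.1,0,0,44],[-45,0,0,0.14,0,0,44],[-45,0,0,0.14,0,0,44]]';python3 -m creep '[[-25,0,0,0.14,0,0,44],[0,0,0,0.014,0,0,44],[0,0,0,0,0,0,44]]'; python3 -c "
from h import *
need([.6095,.2252,.42],-13.9)
"
```

```text
time: 16.85
position: [0.5923, -0.1618, 0.3979]
tool_rot: [1.279, 1.163, -1.277]
ft_force: [0.6, 0.1, -2.2]
grip_width: 0.591
time: 17.15
position: [0.5926, -0.1616, 0.4205]
tool_rot: [1.385, 1.086, -1.383]
ft_force: [0.2, -0.0, -2.5]
grip_width: 0.593
t 17.15 p [ 0.5926 -0.1616  0.4205] grasp [ 0.5927 -0.1615  0.2565] x [ 0.0009  0.0004 -1.    ] jawyaw -13.75 F [ 0.2336 -0.0015 -2.5485] w 0.593 q [-0.466   0.3066  0.8573  1.5496 -0.2347  1.3919  0.17  ]
turn [ 0.0026 -0.0006 -0.0008]
shift [   0.4742  -76.5122 -379.5494]
```

```bash
python3 -m creep '[[0,-9,-42,0,0,0,44],[0,-9,-42,0,0,0,44],[0,-9,-42,0,0,0,44],[0,-9,-42,0,0,0,44],[0,-9,-42,0,0,0,44]]';python3 -m creep '[[0,-9,-42,0,0,0,44],[0,-9,-42,0,0,0,44],[0,-8,-42,0,0,0,44],[20,-5,-43,0,0,0,44],[40,0,0,0,0,0,44]]';python3 -m creep '[[40,0,0,0,0,0,44],[20,0,0,0,0,0,44],[0,0,0,0,0,0,44],[0,0,0,0,0,0,44]]'; python3 -c "
from h import *
from bench import get_image
need([.6092,.2257,.2755],-13.9)
d=get_image('wrist'); cv2.imwrite('pics/wrist13.png',d['img'][:,:,::-1]); np.savez('wrist7.npz',K=d['mtx'],V=d['view'])
im=d['img'][:,:,::-1]; cv2.imwrite('pics/w13c.png',cv2.resize(im[155:305,240:500],None,fx=3,fy=3,interpolation=cv2.INTER_CUBIC))
"
```

```text
time: 17.65
position: [0.5985, 0.0548, 0.4181]
tool_rot: [1.382, 1.088, -1.386]
ft_force: [0.8, 0.2, -1.7]
grip_width: 0.596
time: 18.15
position: [0.609, 0.2339, 0.3594]
tool_rot: [1.381, 1.096, -1.372]
ft_force: [0.1, 0.4, -2.1]
grip_width: 0.589
time: 18.55
position: [0.6095, 0.2243, 0.2993]
tool_rot: [1.383, 1.086, -1.386]
ft_force: [-0.0, -0.2, -2.5]
grip_width: 0.594
t 18.55 p [0.6095 0.2243 0.2993] grasp [0.6092 0.2241 0.1353] x [-0.0017 -0.001  -1.    ] jawyaw -13.82 F [-0.0119 -0.2296 -2.4795] w 0.594 q [-0.8984  0.445   0.6564  1.6007 -0.2857  1.196  -0.4244]
turn [0.0014 0.0014 0.0014]
shift [23.7961 -0.6083 -1.3336]
```

View pics/wrist13.png

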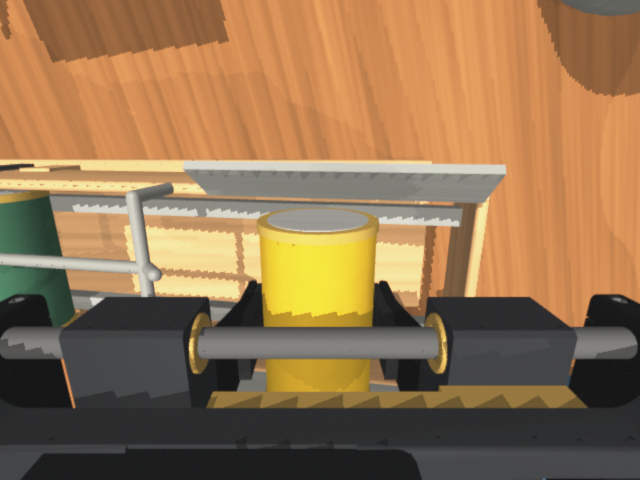

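View pics/w13c.png

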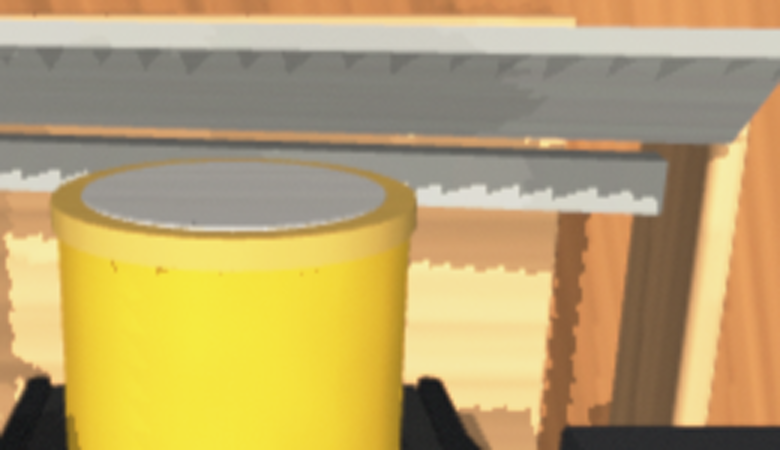

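```bash
sed -i '/^for p/d;/^print/d' r7.py; cat >> r7.py <<'E'
import sys
E
python3 - <<'E'
from r7 import *
for p in [C((450,206)),C((650,214)),C((10,189))]: print('rail inner',rel(p,0))
for p in [C((50,127)),C((500,139))]: print('hinge',rel(p,.034))
print('tin end',rel(C((234,195)),z=.131))
E
```

```text
rail inner [116.7  33.5]
rail inner [152.4  33.8]
rail inner [30.4 32.7]
hinge [45.3 51.4]
hinge [116.2  52.3]
tin end [75.5 45.3]
```

```bash
python3 -m creep '[[0,0,-1.5,0,0,0,44],[8,0,0,0,0,0,44],[8,0,0,0,0,0,44],[6,0,0,0,0,0,44],[1,0,0,0,0,0,44]]'; python3 -m creep '[[0,0,0,0,0,0,50],[0,0,0,0,0,0,58],[0,0,0,0,0,0,66],[0,0,0,0,0,0,70],[0,0,0,0,0,0,70]]'; python3 -c "
from h import *
from bench import get_image
need()
d=get_image('wrist'); cv2.imwrite('pics/w14.png',d['img'][:,:,::-1])
"
```

```text
time: 19.1
position: [0.6096, 0.2258, 0.2758]
tool_rot: [1.384, 1.085, -1.387]
ft_force: [0.1, -0.5, -2.1]
grip_width: 0.589
time: 19.6
position: [0.6103, 0.2259, 0.2776]
tool_rot: [1.386, 1.085, -1.384]
ft_force: [-0.2, 0.1, -0.1]
grip_width: 0.785
t 19.6 p [0.6103 0.2259 0.2776] grasp [0.6104 0.226  0.1136] x [ 0.0007  0.0004 -1.    ] jawyaw -13.86 F [-0.1835  0.0582 -0.0986] w 0.785 q [-0.8927  0.4671  0.6476  1.6187 -0.3015  1.157  -0.4165]
```

View pics/w14.png

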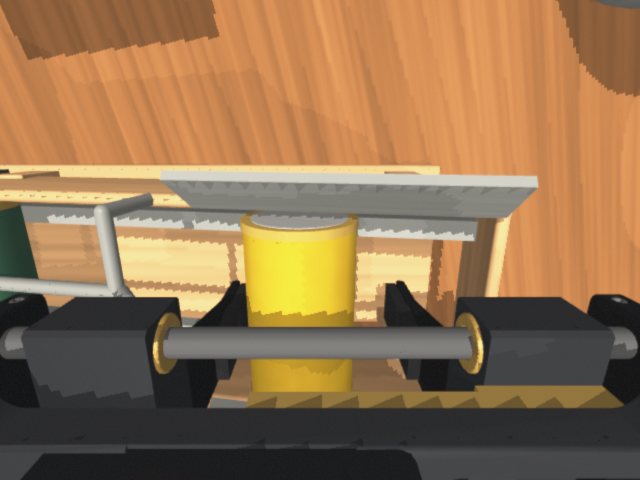

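Released cleanly; lift, then back to the tray for red (at about 0.482, -0.194).

```bash
python3 -m creep '[[-10,0,0,0,0,0,72],[-20,0,0,0,0,0,72],[-35,0,0,0,0,0,72],[-40,0,0,0,0,0,72],[-35,0,0,0,0,0,72]]'; python3 -m creep '[[0,0,0,-0.134,0,0,72],[0,0,0,-0.134,0,0,72],[0,0,0,-0.134,0,0,72],[0,0,0,-0.134,0,0,72],[0,0,0,0,0,0,72]]'; python3 -c "
from h import *
from bench import get_image
need([.4823,-.1942,.42],16.8)
d=get_image('scene'); im=d['img'][:,:,::-1]; cv2.imwrite('pics/scene15c.png',cv2.resize(im[120:280,380:500],None,fx=3.7,fy=3.7,interpolation=cv2.INTER_CUBIC))
"
```

```text
time: 20.15
position: [0.6102, 0.2255, 0.4201]
tool_rot: [1.387, 1.084, -1.384]
ft_force: [-0.1, 0.5, 1.2]
grip_width: 0.829
time: 20.65
position: [0.6102, 0.2256, 0.4182]
tool_rot: [0.991, 1.334, -0.989]
ft_force: [0.4, 0.1, -0.3]
grip_width: 0.829
t 20.65 p [0.6102 0.2256 0.4182] grasp [0.6103 0.2257 0.2542] x [ 0.001   0.0008 -1.    ] jawyaw 16.85 F [ 0.3884  0.1296 -0.2888] w 0.829 q [-0.8549  0.3496  0.6     1.4509 -0.198   1.4005  0.0443]
turn [ 0.0009 -0.0004 -0.0012]
shift [  -1.7943 -243.7414  364.9184]
```

View pics/scene15c.png

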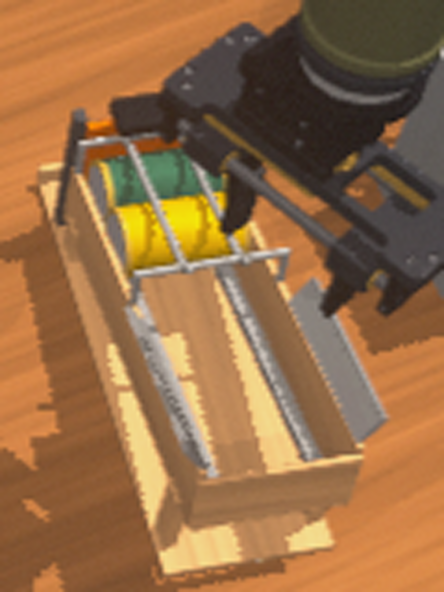

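```bash
python3 -m creep '[[0,-24,36,0,0,0,72],[0,-24,36,0,0,0,72],[0,-24,36,0,0,0,72],[0,-24,36,0,0,0,72],[0,-24,36,0,0,0,72]]';python3 -m creep '[[0,-25,37,0,0,0,72],[0,-25,37,0,0,0,72],[0,-25,37,0,0,0,72],[15,-24,37,0,0,0,72],[25,-24,37,0,0,0,72]]';python3 -m creep '[[40,0,0,0,0,0,72],[40,0,0,0,0,0,72],[30,0,0,0,0,0,72],[0,0,0,0,0,0,72],[0,0,0,0,0,0,72]]'; python3 -c "
from h import *
from bench import get_image
need([.4823,-.1942,.206],16.8)
d=get_image('wrist'); im=d['img'][:,:,::-1].copy(); M['w']=(d['mtx'],d['view'][:3])
h=cv2.convexHull(proj('w',cyl(.4823,-.1942,.2934)).astype(np.int32)); cv2.polylines(im,[h],True,(255,255,0),1)
cv2.imwrite('pics/w16.png',im)
"
```

```text
time: 21.2
position: [0.5467, 0.0169, 0.4176]
tool_rot: [0.993, 1.332, -0.992]
ft_force: [-0.3, -0.1, 0.2]
grip_width: 0.825
time: 21.7
position: [0.4832, -0.1956, 0.3791]
tool_rot: [0.995, 1.329, -0.989]
ft_force: [0.4, -0.6, -0.6]
grip_width: 0.825
time: 22.2
position: [0.4837, -0.1936, 0.2683]
tool_rot: [0.991, 1.333, -0.992]
ft_force: [-0.3, -0.2, -0.1]
grip_width: 0.829
t 22.2 p [ 0.4837 -0.1936  0.2683] grasp [ 0.4837 -0.1937  0.1043] x [ 0.     -0.0006 -1.    ] jawyaw 16.73 F [-0.2681 -0.1862 -0.1402] w 0.829 q [-0.464   0.2165  0.8818  1.9563 -0.1913  1.0541  0.7935]
turn [-0.0013  0.0005  0.0001]
shift [62.2809 -1.5092  0.1372]
```

View pics/w16.png

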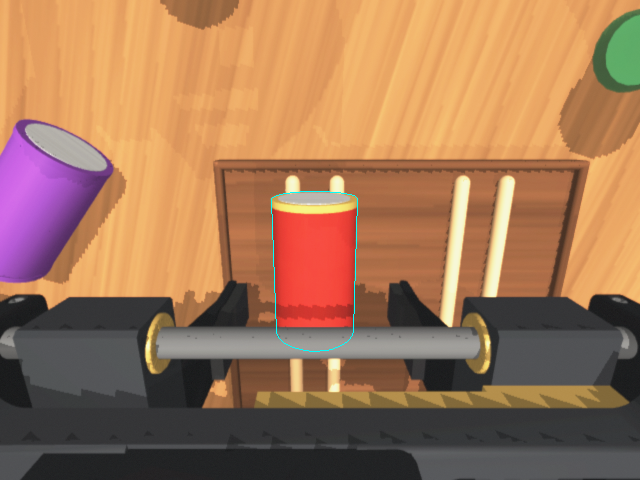

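```bash
python3 - <<'E'
from h import *
for c,p in(('scene',(321,204)),('side',(240,260))):
    g=ray(c,p,.005)[:2]; q=g-[.4823,-.1942]; print(g,q@[.957,.289],q@[-.289,.957])
E
python3 -m creep '[[30,-1,0,0,0,0,72],[25,0,0,0,0,0,72],[7,0,0,0,0,0,72],[0,0,0,0,0,0,72],[0,0,0,0,0,0,44]]' 25;python3 -m creep '[[0,0,0,0,0,0,44],[0,0,0,0,0,0,44],[0,0,0,0,0,0,44],[0,0,0,0,0,0,44],[0,0,0,0,0,0,44]]'; python3 -c "
from h import *
need([.4823,-.1942,.206],16.8)
"
```

```text
[ 0.3678 -0.003 ] -0.054324101761057945 0.21609603855353116
[ 0.3626 -0.007 ] -0.06044906389966234 0.21369685105246305
time: 22.75
position: [0.4835, -0.194, 0.2073]
tool_rot: [0.991, 1.331, -0.989]
ft_force: [1.0, 0.4, -0.3]
grip_width: 0.79
time: 23.25
position: [0.4819, -0.1944, 0.2063]
tool_rot: [0.99, 1.335, -0.991]
ft_force: [-4.2, -0.8, 6.4]
grip_width: 0.591
t 23.25 p [ 0.4819 -0.1944  0.2063] grasp [ 0.4816 -0.1944  0.0423] x [-0.0015  0.0002 -1.    ] jawyaw 16.82 F [-4.1973 -0.7537  6.4006] w 0.591 q [-0.407   0.3202  0.8406  2.0065 -0.2942  0.9399  0.8782]
turn [ 0.0003 -0.0006  0.0014]
shift [ 0.3172  0.4672 -0.0684]
```

```bash
python3 -m creep '[[-15,0,0,0,0,0,44],[-40,0,0,0,0,0,44],[-45,0,0,0.1,0,0,44],[-45,0,0,0.14,0,0,44],[-45,0,0,0.14,0,0,44]]';python3 -m creep '[[-25,0,0,0.14,0,0,44],[0,0,0,0.014,0,0,44],[0,0,0,0,0,0,44]]'; python3 -c "
from h import *
need([.6095,.2252,.42],-13.9)
"
```

```text
time: 23.75
position: [0.482, -0.194, 0.398]
tool_rot: [1.278, 1.164, -1.276]
ft_force: [1.1, 1.3, -1.6]
grip_width: 0.593
time: 24.05
position: [0.4823, -0.1936, 0.4208]
tool_rot: [1.384, 1.087, -1.381]
ft_force: [-0.3, -0.1, -2.5]
grip_width: 0.59
t 24.05 p [ 0.4823 -0.1936  0.4208] grasp [ 0.4825 -0.1935  0.2568] x [ 0.0012  0.001  -1.    ] jawyaw -13.64 F [-0.2566 -0.1059 -2.4684] w 0.59 q [-0.6118  0.0203  0.9676  1.7756 -0.0185  1.3537  0.1215]
turn [ 0.0045 -0.0012 -0.0009]
shift [   0.7624   22.8862 -437.1099]
```

```bash
python3 -m creep '[[0,2,-40,0.004,0,0,44],[0,2,-44,0,0,0,44],[0,2,-44,0,0,0,44],[0,2,-44,0,0,0,44],[0,2,-44,0,0,0,44]]';python3 -m creep '[[0,2,-44,0,0,0,44],[0,2,-44,0,0,0,44],[0,3,-44,0,0,0,44],[0,3,-44,0,0,0,44],[20,3,-46,0,0,0,44]]';python3 -m creep '[[40,0,0,0,0,0,44],[40,0,0,0,0,0,44],[20,0,0,0,0,0,44],[0,0,0,0,0,0,44],[0,0,0,0,0,0,44]]'; python3 -c "
from h import *
from bench import get_image
need([.6092,.2257,.2755],-13.9)
d=get_image('wrist'); cv2.imwrite('pics/wrist17.png',d['img'][:,:,::-1]); np.savez('wrist7.npz',K=d['mtx'],V=d['view'])
im=d['img'][:,:,::-1]; cv2.imwrite('pics/w17c.png',cv2.resize(im[155:305,240:500],None,fx=3,fy=3,interpolation=cv2.INTER_CUBIC))
"
```

```text
time: 24.55
position: [0.5438, 0.0153, 0.4184]
tool_rot: [1.383, 1.086, -1.388]
ft_force: [1.3, -0.8, -1.7]
grip_width: 0.589
time: 25.05
position: [0.6112, 0.2269, 0.4006]
tool_rot: [1.387, 1.084, -1.384]
ft_force: [0.8, -1.3, -1.1]
grip_width: 0.59
time: 25.55
position: [0.6102, 0.2254, 0.2996]
tool_rot: [1.384, 1.084, -1.388]
ft_force: [0.1, 0.6, -2.0]
grip_width: 0.592
t 25.55 p [0.6102 0.2254 0.2996] grasp [0.6099 0.2251 0.1356] x [-0.0018 -0.0014 -1.    ] jawyaw -13.96 F [ 0.1275  0.617  -2.0015] w 0.592 q [-0.893   0.4454  0.6485  1.5971 -0.2825  1.1971 -0.4306]
turn [-0.001   0.0018  0.0015]
shift [24.1127 -1.0573 -0.076 ]
```

View pics/wrist17.png

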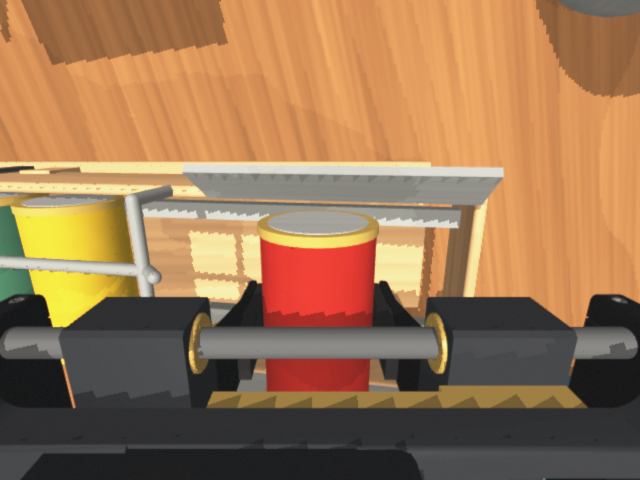

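View pics/w17c.png

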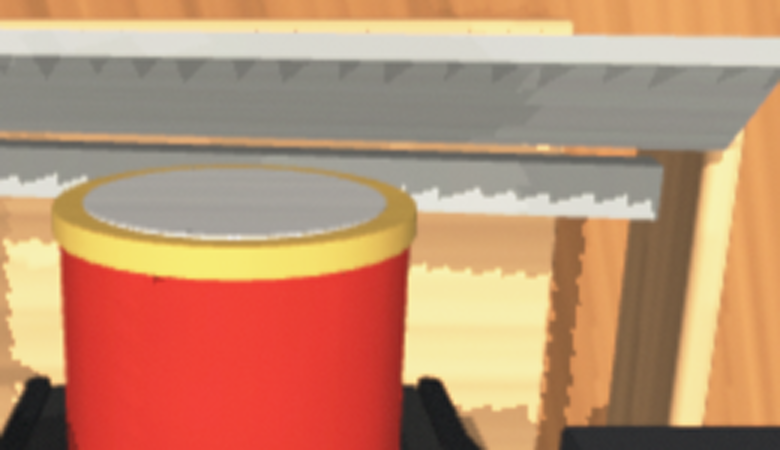

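```bash
python3 - <<'E'
from r7 import *
for p in [C((450,211)),C((650,218)),C((10,194))]: print('rail inner',rel(p,0))
for p in [C((50,134)),C((500,146))]: print('hinge',rel(p,.034))
print('tin end',rel(C((234,203)),z=.131))
E
```

```text
rail inner [117.3  33.6]
rail inner [153.1  34. ]
rail inner [30.8 32.9]
hinge [45.8 51.5]
hinge [116.9  52.3]
tin end [76.1 45.2]
```

Centre is 1.8 mm too far to −v; shift z by −2 and lower, then release.

```bash
python3 -m creep '[[0,0,-1.8,0,0,0,44],[8,0,0,0,0,0,44],[8,0,0,0,0,0,44],[6,0,0,0,0,0,44],[1,0,0,0,0,0,44]]'; python3 -m creep '[[0,0,0,0,0,0,50],[0,0,0,0,0,0,58],[0,0,0,0,0,0,66],[0,0,0,0,0,0,70],[0,0,0,0,0,0,70]]'; python3 -m creep '[[-10,0,0,0,0,0,72],[-20,0,0,0,0,0,72],[-35,0,0,0,0,0,72],[-40,0,0,0,0,0,72],[-45,0,0,0,0,0,72]]';  python3 -m creep '[[-40,0,0,0,0,0,72],[0,0,0,0,0,0,72],[0,0,0,0,0,0,72],[0,0,0,0,0,0,72],[0,0,0,0,0,0,72]]'; python3 -c "
from h import *
from bench import get_image
need()
for n in ('wrist','side','scene'):
  d=get_image(n); cv2.imwrite(f'pics/{n}18.png',d['img'][:,:,::-1])
"
```

```text
time: 26.1
position: [0.6103, 0.2274, 0.2762]
tool_rot: [1.385, 1.084, -1.389]
ft_force: [-0.3, -0.2, -1.8]
grip_width: 0.594
time: 26.6
position: [0.611, 0.2275, 0.2781]
tool_rot: [1.387, 1.084, -1.386]
ft_force: [0.8, 0.1, -0.5]
grip_width: 0.788
time: 27.1
position: [0.6105, 0.2272, 0.4293]
tool_rot: [1.386, 1.084, -1.387]
ft_force: [0.1, 0.2, 0.9]
grip_width: 0.828
time: 27.6
position: [0.6105, 0.2276, 0.466]
tool_rot: [1.384, 1.085, -1.389]
ft_force: [0.6, -0.5, -0.3]
grip_width: 0.829
t 27.6 p [0.6105 0.2276 0.466 ] grasp [0.6101 0.2274 0.302 ] x [-0.0025 -0.0011 -1.    ] jawyaw -13.97 F [ 0.5678 -0.4657 -0.2586] w 0.829 q [-0.9111  0.3515  0.6873  1.3716 -0.2204  1.4983 -0.4815]
```

View pics/wrist18.png

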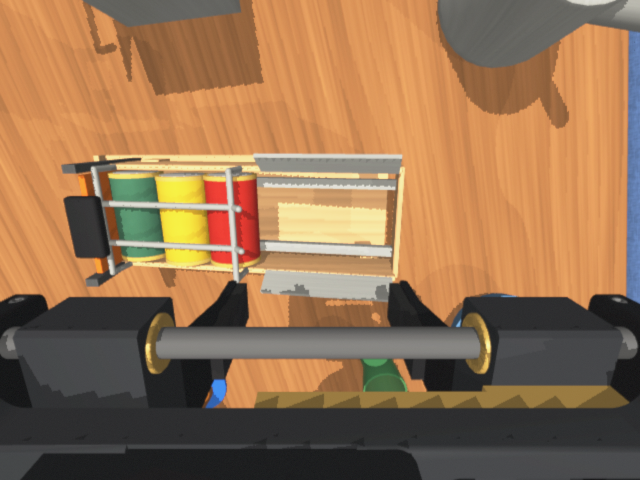

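View pics/side18.png

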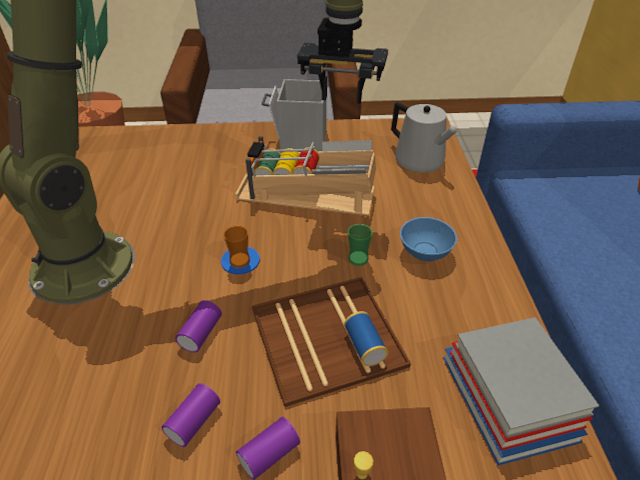

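View pics/scene18.png

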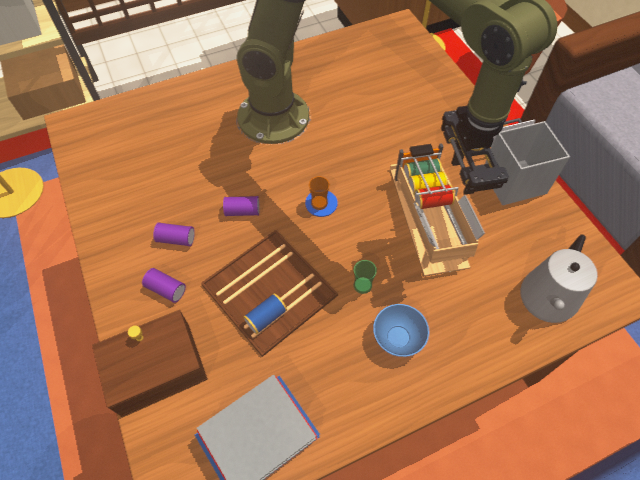

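```bash
python3 - <<'E'
import cv2,numpy as np
a=cv2.imread('pics/side7.png');b=cv2.imread('pics/side18.png');c=cv2.imread('pics/side0.png')
r=np.s_[125:165,240:270]
print(np.abs(a[r].astype(int)-b[r]).mean(),np.abs(c[r].astype(int)-b[r]).mean())
for im in(a,b): 
    m=im[125:175,240:270].max(2)<45; print(np.argwhere(m).mean(0),np.argwhere(m).min(0),m.sum())
for n,s in (('bowl',np.s_[215:265,395:460]),('glassb',np.s_[220:270,343:378]),('glassa',np.s_[225:275,215:265]),('blue',np.s_[330:370,350:390])):
    print(n,np.abs(c[s].astype(int)-b[s]).mean())
E
```

```text
5.045833333333333 28.513333333333332
[27.585 15.125] [13  7] 200
[26.93467337 14.76884422] [13  7] 199
bowl 1.0407179487179488
glassb 9.707809523809523
glassa 1.1516
blue 1.0675
```

```bash
python3 - <<'E'
import cv2,numpy as np
for n in('side','scene'):
    a=cv2.imread(f'pics/{n}0.png');b=cv2.imread(f'pics/{n}18.png')
    s=(346,224,373,266) if n=='side' else (352,260,378,294)
    t=a[s[1]:s[3],s[0]:s[2]]; r=cv2.matchTemplate(b[s[1]-8:s[3]+8,s[0]-8:s[2]+8],t,cv2.TM_CCOEFF_NORMED); print(n,cv2.minMaxLoc(r)[1::2])
from bench import ctrl
print(ctrl.close_job())
E
```

```text
side (0.880739688873291, (8, 8))
scene (0.8596628308296204, (8, 8))
the job is handed in; nothing more can be done
None
```

I pushed the gate fully down and loaded green, then yellow, then red through the mouth, then handed the job in at about 28 s.

- **Gate:** the fingertips hit a hard stop at about 130 mm above the table, with about 20 N of push. After loading, the black pad was in the same place to within a pixel in the side view.
- **Tins:** the last pictures show green, yellow and red touching in that order behind the gate, under the guard. The blue tin is still in its tray.
- **Glasses, coaster and bowl:** the bowl, the coaster with the amber glass, and the blue tin look the same in the side view as at the start. The area around the green glass did differ in brightness, probably from the arm's shadow. A template match in both the scene and side views put that glass at zero pixel shift.
- **Robot at hand-in:** the gripper was open and clear above the rack, touching nothing. In the readings I took, wrist force stayed at about 20 N or below.

My estimate of the rack's angle changed by about 0.6° and its sideways position at the mouth by about 2 mm between views. I corrected for this with the wrist camera before each release, and all three tins went in without visible contact with the walls.

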